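# Make up a blank-off kit and a stub kit of vacuum flange parts

### The job

Make up the two vacuum flange kits in the grey trays. The tray that has no clamp yet becomes the blank-off kit: thread a centring ring over the spigot of its round seat, stand the flat blank flange on that ring, and lay the loose clamp flat in its square nest. The tray that already has its clamp becomes the stub kit: the other ring over its spigot with the tube stub standing upright on it; both flanges stay wide side down, centred on their rings, to keep their sealing faces covered.

Things in the scene. Friction and masses are not known exactly. Their poses are not given: they have to be found in the camera images.
- ring_1_centre (a point): Centring ring: flat metal ring with a black rubber O-ring round it, outside 38 mm, open bore 24 mm, 7.5 mm thick, lying flat. Point: its centre, half-way up (4 mm). The two rings are alike; either serves either kit. Take it across its outside.
- ring_2_centre (a point): Centring ring: flat metal ring with a black rubber O-ring round it, outside 38 mm, open bore 24 mm, 7.5 mm thick, lying flat. Point: its centre, half-way up (4 mm). The two rings are alike; either serves either kit. Take it across its outside.
- blank_centre (a point): Blank flange: solid plain metal disc without a hole, 40 mm across its lower rim (3 mm high, where the fingers bear), bevelled above, 8 mm thick, lying wide side down. Point: its centre, half-way up (4 mm).
- stub_centre (a point): Flange stub: upright metal tube 28 mm across on a 40 mm wide foot flange (foot 4 mm high, bevelled above), 35 mm high in all, foot down. Point: its centre, half-way up (17.5 mm). Take it by the tube.
- clamp_1_centre (a point): Loose hinged flange clamp, a light metal ring lying flat, 16 mm thick; 60 mm across (x) at the flat sides where it is gripped, 79 mm long (y) with the wing nut at its -y end. Point: middle of its body, half-way up (8 mm). Take it across its whole outside along x; its opening does not admit a finger.
- clamp_2_centre (a point): Second clamp, same as the first, that lies already in the nest of the stub kit's tray (kit_tray_b) and stays there. Point: middle of its body, half-way up.
- kit_tray_a: Blank-off kit's tray, the one that starts with no clamp. Fixed grey tray 120 (x) x 190 (y) mm. Origin: middle of underside, on the desk; y along its length. Round flange seat at x 0, y +56 mm: 54 mm across, top 10 mm up, with a 16 mm spigot standing 6.5 mm higher, cone-topped. Square clamp nest at x 0, y -40 mm: floor 10 mm up, 88 mm free between four corner stops 17 mm high, sides open. Rim 8 mm high.
- kit_tray_b: Stub kit's tray, the one that starts with a clamp in its nest. Same tray as kit_tray_a: seat at x 0, y +56 mm, top 10 mm up, spigot to 16.5 mm; nest at x 0, y -40 mm; origin in the middle of its underside, y along its length.

How it is judged:
By the outcome, as a careful person would: the job done as asked, in the order asked, and still so for the second after the job is handed in, with the robot touching nothing.
It also fails if it takes over 120 s, if anything falls off the work surface, if the arm or the gripper's body presses on something with over 40 N, if the wrist force passes 120 N, or if a joint passes its speed limit or range.

### The arm

A 6-joint arm with a two-finger parallel gripper is mounted at the origin on a cart in front of the work surface, level with it; the furniture and walls round the work are solid. World frame = base frame: x ahead of the robot, y to its left, z up, the work surface at z = 0. Lengths are in m, angles in rad, forces in N, time in s.
With the tool pointing down it reaches from about 0.35 to 0.775 m from the base axis. Payload 5.5 kg.
Tool frame: the origin (TCP) lies at the very end of the fingers, on their centre line; the grasp point (between the pads) lies 19 mm behind it (arm.grip_point_offset is the distance from the TCP to the grasp point, in m); z points along the fingers, y is the line along which they close (so a half turn about z gives the same grasp; the last joint's range is limited). The gripper opens to 85 mm and grips with 20 to 120 N. Pads are 22 mm wide; open, the fingers measure 114 mm over their backs; the gripper's body (76 mm by 85 mm) begins 54 mm behind the grasp point. The pads swing forward as they close: fully open they stand 13 mm farther back than shut.
Start: joints at [1.084, 0.313, 0.046, 1.304, 0, 1.431], TCP at [0.195, 0.541, 0.231] pointing down, gripper open.
Joint ranges: [-2.76, 2.76], [-0.86, 1.69], [-1.03, 1.26], [-2.2, 2.34], [-1.47, 1.5], [-3.14, 3.14]. Speed limits (rad/s): [2.57, 2.57, 3.14, 3.14, 3.14, 3.14].

### API

Orientations are given as a 3x3 rotation matrix whose columns are the frame's x, y, z axes.
In Python, from workcell import arm gives the robot as it stands. The module is installed in compiled form; this text tells all that it offers.
- The arm moves only by the tool step_arm, never from a script. Its argument "moves" is a list of rows, each a list of 7 numbers: the shift along the tool's x, y, z each as a share of 80 mm, from -1 to 1, then the turn, a rotation vector about the tool's x, y, z each as a share of 30 degrees, from -1 to 1, then the gripper command: -1 is fully open, 1 is shut, values between are in proportion. In form: [[x, y, z, ax, ay, az, grip], ...]. A call has 1 to 8 rows; each row is the pose to reach, as a shift and turn from the pose commanded when the call began, along the tool's axes at that moment; what a row does not reach only later rows make up. A row lasts 1/8 s, in which the tool goes at most 62.5 mm and 10.7 degrees, less where a joint would pass 70% of its speed; a pose out of reach is approached as far as the arm can. A call with a number of a shift or a turn outside -1 to 1 is refused whole. A call with a gripper value outside its range is refused whole. The fingers move at their own pace and stop on an object; "squeeze" is the grip in N (left out, the last holds). Time passes only in rows, so rows that repeat a pose let the fingers close. It gives the time, the measured TCP pose, the force, the opening and the grip force at its end, in the units of the state.
- arm.sense(): the state, without advancing time (a new reading comes with each control period).
- arm.capture(name): name is "side" or "top" or "wrist"; returns the picture (480x640x3 uint8, red, green, blue); there is no depth.
- arm.camera_params(name): a dict with "vfov" (degrees; the focal length in pixels is half the picture's height over the tangent of half this angle, whatever the lens; pixels are square), "cx", "cy" (the principal point, pixels), "dist_coeffs" ([k1, k2, p1, p2, k3] as OpenCV has them; the pictures are not rectified), "pose" (4x4, takes a point from camera to world coordinates). Camera axes: x right, y up, looking along -z (the intrinsics and any distortion apply to the point x, -y, -z); pixel columns grow to the right and rows downward; lengths in m; the calibration is good to about 2 mm. A picture is of the moment at which its call begins: read the wrist's pose just before it. camera_params takes no time and is no camera call; for the wrist camera it gives the pose at the moment of the call.
- arm.close_job(): hands the job in; it is judged then, once.
The state is a dict: "time": time; "qpos": joint angles; "qvel": joint speeds; "tau": joint torques, N m; "tool_pos": TCP position; "tcp_rot": TCP orientation; "force": force on the tool from outside, world axes, zero at the start; "torque": the same for the moment, N m; "opening": finger opening in m; "finger_force": force on a finger pad.
Only numpy, scipy, OpenCV 4.12 (cv2) and the standard library are available. Lean on these libraries where they do the work, as an engineer would, in place of code of your own. Each camera call takes 0.05 s, during which the arm holds its last target. There are 200 camera calls.

## Working session

There is one attempt and no reset: what is moved stays moved. The work goes in short steps, Python scripts to look and compute and a tool call to move; the robot and the scene stay as the last step left them, time stands still between calls to the robot, and variables do not carry over. Pictures are saved under pics/ and viewed, at most 14 in all, crops included, and the job is handed in when it is done.

Besides the shell and the picture viewer there is one more tool, called after ">>>" in YAML: its name, and indented under it one key for each argument. step_arm: Moves the arm, as the interface text tells. Its arguments: {"type":"object","properties":{"moves":{"type":"array","items":{"type":"array","items":{"type":"number"}}},"squeeze":{"type":"number"}},"required":["moves"]}

```bash
mkdir -p pics; cat > h.py <<'E'
import numpy as np, cv2
from workcell import arm
def params(n):
    p=arm.camera_params(n); f=240/np.tan(np.radians(p['vfov'])/2)
    K=np.array([[f,0,p['cx']],[0,f,p['cy']],[0,0,1.]]); return K,np.array(p['dist_coeffs'],float),np.array(p['pose'])
def ray(P,u,v):
    K,d,T=P; q=cv2.undistortPoints(np.array([[[u,v]]],float),K,d)[0,0]
    r=T[:3,:3]@np.array([q[0],-q[1],-1]); return T[:3,3],r
def atz(P,u,v,z):
    o,r=ray(P,u,v); return o+r*(z-o[2])/r[2]
def proj(P,X):
    K,d,T=P; c=(np.atleast_2d(X)-T[:3,3])@T[:3,:3]; c=c*[1,-1,-1]
    return cv2.projectPoints(c,np.zeros(3),np.zeros(3),K,d)[0][:,0]
def tri(obs):
    A=0;b=0
    for P,u,v in obs:
        o,r=ray(P,u,v); r=r/np.linalg.norm(r); M=np.eye(3)-np.outer(r,r); A=A+M; b=b+M@o
    X=np.linalg.solve(A,b); return X
def snap(n,f):
    P=params(n); im=arm.capture(n); cv2.imwrite('pics/'+f+'.png',im[:,:,::-1]); np.savez('pics/'+f+'.npz',K=P[0],d=P[1],T=P[2]); return P,im
def load(f):
    z=np.load('pics/'+f+'.npz'); return z['K'],z['d'],z['T']
E
python3 - <<'E'
from h import *
np.set_printoptions(precision=4,suppress=True)
for n in('top','side','wrist'):
    P,im=snap(n,n+'0'); print(n,P[0][0,0],P[1],P[2])
s=arm.sense(); print(s['tool_pos'],s['tcp_rot'],s['opening'],s['time'],arm.grip_point_offset)
E
```

```text
top 582.8142520701979 [-0.1026  0.      0.      0.      0.    ] [[-0.0254  0.9926 -0.1188  0.4385]
 [-0.9995 -0.0228  0.0231  0.0112]
 [ 0.0203  0.1193  0.9926  1.1249]
 [ 0.      0.      0.      1.    ]]
side 534.9845904789341 [-0.1046  0.      0.      0.      0.    ] [[ 0.9804  0.1329 -0.1457  0.3968]
 [-0.1971  0.6373 -0.745  -0.8072]
 [-0.0062  0.7591  0.651   0.7626]
 [ 0.      0.      0.      1.    ]]
wrist 343.0588196735642 [-0.0394  0.      0.      0.      0.    ] [[ 0.34   -0.9078 -0.2455  0.1341]
 [ 0.9404  0.3276  0.0909  0.5622]
 [-0.0021 -0.2617  0.9651  0.3723]
 [ 0.      0.      0.      1.    ]]
[0.1953 0.5404 0.2306] [[-0.9405  0.3399 -0.0007]
 [ 0.3399  0.9405 -0.0013]
 [ 0.0002 -0.0014 -1.    ]] 0.08561555097497148 0.15 0.0187
```

View pics/top0.png

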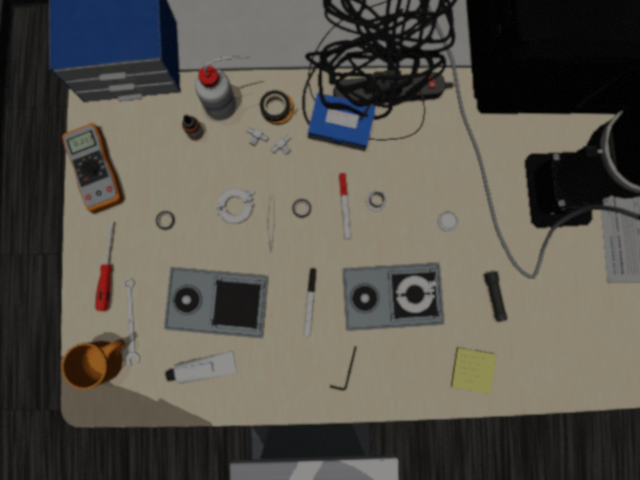

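View pics/side0.png

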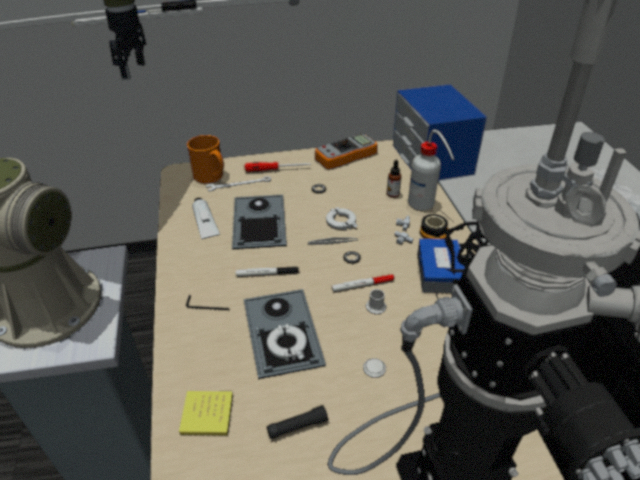

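The top view shows ring 1 at (165,220), ring 2 at (302,208), stub at (376,200), blank at (447,220) and the loose clamp at (236,206). The clamp-less tray A is at about (215,302) with its seat at (187,300), and tray B is at (393,296) with its seat at (364,298). In the side view the rings are at (319,188) and (352,257), the stub at (376,300) and the blank at (374,367).

```bash
python3 - <<'E'
import cv2
t=cv2.imread('pics/top0.png')[180:345,140:470]; cv2.imwrite('pics/topc.png',cv2.resize(t,None,fx=2.4,fy=2.4,interpolation=cv2.INTER_CUBIC))
s=cv2.imread('pics/side0.png')[175:385,225:395]; cv2.imwrite('pics/sidec.png',cv2.resize(s,None,fx=2.8,fy=2.8,interpolation=cv2.INTER_CUBIC))
E
```

```text
(no output)
```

View pics/topc.png

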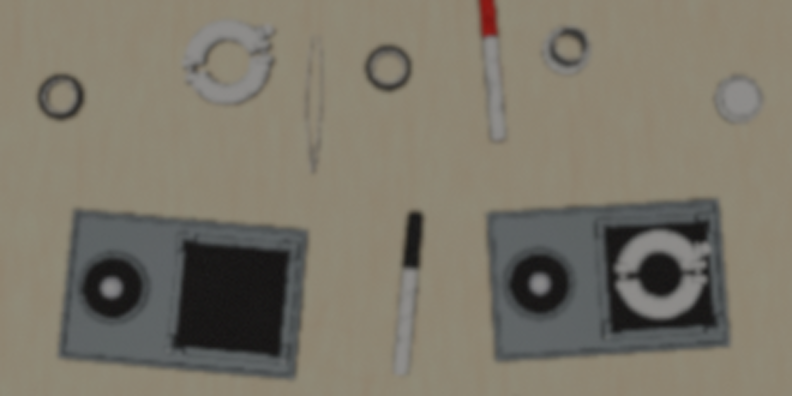

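View pics/sidec.png

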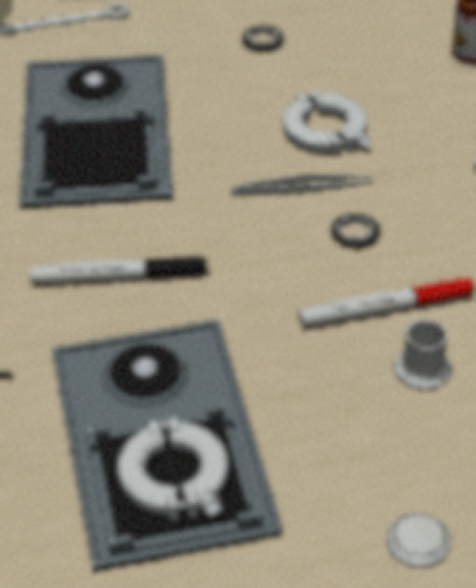

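The enlarged crops show these positions in crop pixels:

| Thing | Top crop | Side crop |
|---|---|---|
| Ring 1 | (61,96) | (264,38) |
| Ring 2 | (388,67) | (356,230) |
| Stub top | (569,46) | (426,332) |
| Blank | (739,97) | (419,535) |
| Clamp | (228,62) | (325,121) |
| Spigot A | (112,287) | (94,77) |
| Spigot B | (540,283) | (145,366) |

```bash
python3 - <<'E'
from h import *
np.set_printoptions(precision=4,suppress=True)
T=load('top0');S=load('side0')
tc=lambda c:(140+(c[0]+.5)/2.4-.5,180+(c[1]+.5)/2.4-.5)
sc=lambda c:(225+(c[0]+.5)/2.8-.5,175+(c[1]+.5)/2.8-.5)
o={'ring1':((61,96),(264,38)),'ring2':((388,67),(356,230)),'stubtop':((569,46),(426,332)),'blank':((739,97),(419,535)),'clamp':((228,62),(325,121)),
'spA':((112,287),(94,77)),'spB':((540,283),(145,366)),
'A+-':((77,211),(162,57)),'A++':((61,355),(29,63)),'A--':((305,230),(171,198)),'A-+':((294,376),(22,205)),
'B+':((488,213),(218,323)),'B++':((497,358),(55,349)),'B-':((716,201),(281,533)),'B-+':((727,345),(95,568))}
for k,(a,b) in o.items():
    X=tri([(T,*tc(a)),(S,*sc(b))]); e=[proj(T,X)[0]-tc(a),proj(S,X)[0]-sc(b)]
    print(k,X,np.round(np.hstack(e),1))
for n,c in (('hinge',(190,69)),('wing',(268,38)),('c2hinge',(619,272)),('c2wing',(704,250))): print(n,atz(T,*tc(c),.01))
E
```

```text
ring1 [0.6155 0.2766 0.0027] [-0.  0.  0. -0.]
ring2 [0.6327 0.0103 0.0033] [-0.   0.2  0.1 -0. ]
stubtop [ 0.6425 -0.1339  0.035 ] [ 0.1 -0.6 -0.6  0.1]
blank [ 0.601  -0.2753  0.0069] [-0.   0.3  0.4 -0.1]
clamp [0.6389 0.1396 0.0092] [-0.   0.1  0.1 -0. ]
spA [0.4594 0.2327 0.0145] [-0.   0.2  0.2 -0. ]
spB [ 0.4548 -0.1063  0.0136] [-0.   0.1  0.1 -0. ]
A+- [0.5215 0.2626 0.0055] [ 0. -0. -0.  0.]
A++ [0.4067 0.2751 0.0074] [-0.   0.1  0.1 -0. ]
A-- [ 0.5017  0.08   -0.0002] [-0.   0.4  0.3 -0. ]
A-+ [0.386  0.0905 0.0041] [-0.   0.3  0.2 -0. ]
B+ [ 0.5121 -0.0673  0.0048] [-0.   0.1  0.1 -0. ]
B++ [ 0.3962 -0.0708  0.0062] [-0.   0.2  0.2 -0. ]
B- [ 0.5177 -0.2532  0.0025] [ 0.  -0.2 -0.2  0. ]
B-+ [ 0.4014 -0.2566  0.0029] [-0.  -0.1 -0.1  0. ]
hinge [0.6339 0.1702 0.01  ]
wing [0.6579 0.1069 0.01  ]
c2hinge [ 0.4621 -0.1703  0.01  ]
c2wing [ 0.4778 -0.2397  0.01  ]
```

>>> step_arm:
  moves:
    - [-0.47, -0.03, 0, 0, 0, -0.33, -0.3]
    - [-0.95, -0.055, 0, 0, 0, -0.662, -0.3]
    - [-0.95, -0.055, 0, 0, 0, -0.662, -0.3]
  squeeze: 40

```text
time: 0.52
tool_pos: [0.2674, 0.5099, 0.2308]
tcp_rot: [[-1.0, 0.003, 0.0], [0.003, 1.0, -0.001], [-0.0, -0.001, -1.0]]
force: [-0.2, 0.2, -0.8]
opening: 0.0556
finger_force: 0.0
```

>>> step_arm:
  moves:
    - [-0.44, -0.29, 0.12, 0, 0, 0, -0.3]
    - [-0.875, -0.585, 0.25, 0, 0, 0, -0.3]

```text
time: 0.78
tool_pos: [0.3353, 0.4641, 0.211]
tcp_rot: [[-1.0, -0.0, -0.0], [-0.0, 1.0, 0.0], [0.0, 0.0, -1.0]]
force: [-0.1, 0.5, 0.3]
opening: 0.0559
finger_force: 0.0
```

>>> step_arm:
  moves:
    - [-0.44, -0.29, 0.17, 0, 0, 0, -0.3]
    - [-0.875, -0.585, 0.35, 0, 0, 0, -0.3]

```text
time: 1.02
tool_pos: [0.4057, 0.417, 0.1829]
tcp_rot: [[-1.0, 0.001, -0.0], [0.001, 1.0, 0.0], [0.0, 0.0, -1.0]]
force: [-0.1, -0.3, -0.0]
opening: 0.0552
finger_force: 0.0
```

>>> step_arm:
  moves:
    - [-0.44, -0.29, 0.17, 0, 0, 0, -0.3]
    - [-0.875, -0.585, 0.35, 0, 0, 0, -0.3]

```text
time: 1.27
tool_pos: [0.4758, 0.3702, 0.1548]
tcp_rot: [[-1.0, 0.001, -0.0], [0.001, 1.0, 0.0], [0.0, 0.0, -1.0]]
force: [0.3, 0.7, -0.6]
opening: 0.0555
finger_force: 0.0
```

>>> step_arm:
  moves:
    - [-0.44, -0.29, 0.17, 0, 0, 0, -0.3]
    - [-0.875, -0.585, 0.35, 0, 0, 0, -0.3]

```text
time: 1.52
tool_pos: [0.5458, 0.3235, 0.1267]
tcp_rot: [[-1.0, 0.001, -0.0], [0.001, 1.0, 0.0], [0.0, 0.0, -1.0]]
force: [0.2, 0.7, -0.5]
opening: 0.0555
finger_force: 0.0
```

>>> step_arm:
  moves:
    - [-0.44, -0.29, 0.17, 0, 0, 0, -0.3]
    - [-0.875, -0.585, 0.35, 0, 0, 0, -0.3]
    - [-0.875, -0.585, 0.35, 0, 0, 0, -0.3]

```text
time: 1.9
tool_pos: [0.6163, 0.2751, 0.097]
tcp_rot: [[-1.0, 0.005, -0.002], [0.005, 1.0, -0.001], [0.002, -0.001, -1.0]]
force: [-0.9, 0.7, -1.0]
opening: 0.0556
finger_force: 0.0
```

```bash
python3 - <<'E'
from h import *
snap('wrist','w1'); s=arm.sense(); print(s['tool_pos'],s['qpos'])
im=cv2.imread('pics/w1.png')
P=load('w1'); t=s['tool_pos']
for X,c in (((.6155,.2766,.004),(0,0,255)),((t[0],t[1],.004),(255,0,0))):
    u=proj(P,X)[0]; print(u); cv2.drawMarker(im,tuple(int(i) for i in u.round()),c,0,8,1)
cv2.imwrite('pics/w1m.png',im)
E
```

```text
[0.61516422 0.27620819 0.09790506] [3.02840096e-01 5.67926109e-01 1.08628180e-01 1.11390090e+00
 5.89800176e-04 3.05837331e-01]
[324.13675389 241.84642307]
[323.5836245  241.39240734]
```

View pics/w1m.png

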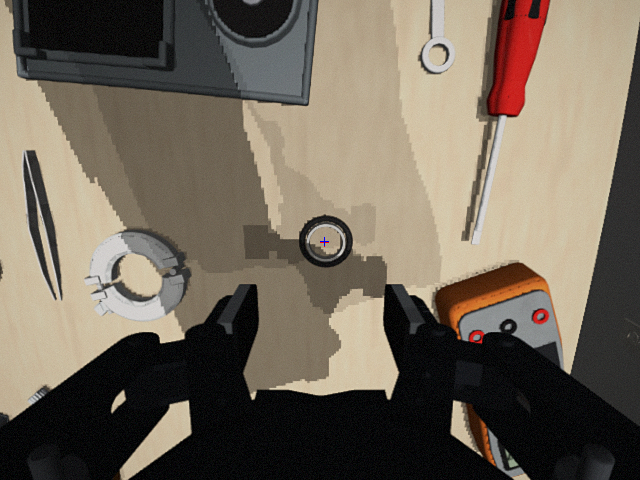

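The wrist picture shows ring 1 at (325,241), within 1 px of its prediction at (324,242). I'm descending now.

>>> step_arm:
  moves:
    - [0, 0.01, 0.5, 0, 0, 0, -0.3]
    - [0, 0.01, 0.9, 0, 0, 0, -0.3]
    - [0, 0.01, 1, 0, 0, 0, -0.3]

```text
time: 2.33
tool_pos: [0.6123, 0.2784, 0.0174]
tcp_rot: [[-1.0, -0.001, -0.005], [-0.001, 1.0, -0.001], [0.005, -0.001, -1.0]]
force: [-0.4, -0.4, 0.2]
opening: 0.0558
finger_force: 0.0
```

>>> step_arm:
  moves:
    - [0, 0, 0.1, 0, 0, 0, -0.3]
    - [0, 0, 0.2, 0, 0, 0, -0.3]
    - [0, 0, 0.2, 0, 0, 0, -0.3]

```text
time: 2.7
tool_pos: [0.6154, 0.2778, 0.0035]
tcp_rot: [[-1.0, 0.0, 0.0], [0.0, 1.0, 0.0], [-0.0, 0.0, -1.0]]
force: [0.4, -0.3, 0.2]
opening: 0.0553
finger_force: 0.0
```

```bash
python3 - <<'E'
from h import *
snap('wrist','w2'); s=arm.sense(); print(s['tool_pos'],s['force'],arm.grip_point_offset)
E
```

```text
[0.61563063 0.27771539 0.00379498] [-0.31442087 -0.33410995 -0.52553581] 0.0187
```

View pics/w2.png

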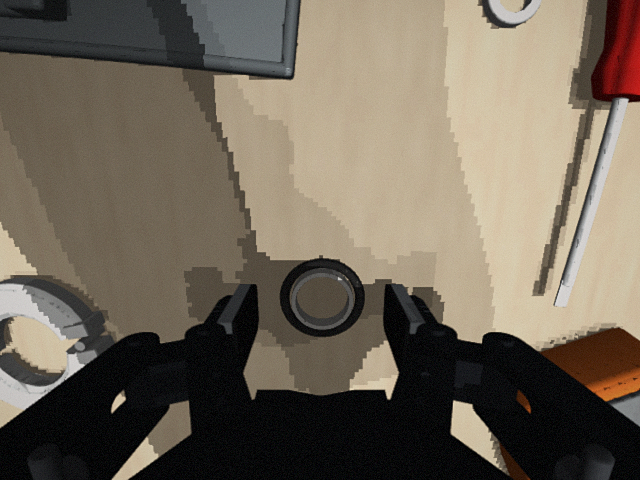

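The wrist picture shows the ring at (322,297), centred between the fingers with tips at x = 257 and 386. I'm lowering a little and closing.

>>> step_arm:
  moves:
    - [0, 0, 0.03, 0, 0, 0, -0.3]
    - [0, 0, 0.03, 0, 0, 0, 0.0]
    - [0, 0, 0.03, 0, 0, 0, 0.6]
    - [0, 0, 0.03, 0, 0, 0, 0.6]
    - [0, 0, 0.03, 0, 0, 0, 0.6]
    - [0, 0, 0.03, 0, 0, 0, 0.6]

```text
time: 3.5
tool_pos: [0.6158, 0.2776, 0.0015]
tcp_rot: [[-1.0, 0.0, 0.001], [0.0, 1.0, 0.0], [-0.001, 0.0, -1.0]]
force: [-0.5, -0.6, 5.0]
opening: 0.0355
finger_force: 39.9
```

```bash
python3 - <<'E'
from h import *
np.set_printoptions(precision=4,suppress=True)
s=arm.sense(); print(s['tool_pos'],s['force'],s['opening'],s['finger_force'])
print(proj(load('w2'),(.6156,.2777,.004)))
E
```

```text
[0.6158 0.2776 0.0015] [-0.5391 -0.5948  4.9625] 0.03547696228034322 39.92047795560211
[[322.4625 299.0186]]
```

>>> step_arm:
  moves:
    - [0, 0, -0.4, 0, 0, 0, 0.6]
    - [0, 0, -0.8, 0, 0, 0, 0.6]

```text
time: 3.75
tool_pos: [0.6145, 0.2774, 0.0643]
tcp_rot: [[-1.0, 0.0, -0.002], [0.0, 1.0, -0.0], [0.002, -0.0, -1.0]]
force: [0.1, 0.3, -0.3]
opening: 0.035
finger_force: 39.9
```

>>> step_arm:
  moves:
    - [0.48, -0.14, 0, 0, 0, 0, 0.6]
    - [0.97, -0.28, 0, 0, 0, 0, 0.6]

```text
time: 4.0
tool_pos: [0.5373, 0.255, 0.0648]
tcp_rot: [[-1.0, 0.0, 0.001], [0.0, 1.0, 0.0], [-0.001, 0.0, -1.0]]
force: [-0.4, -0.1, -0.5]
opening: 0.0346
finger_force: 39.9
```

>>> step_arm:
  moves:
    - [0.48, -0.14, 0, 0, 0, 0, 0.6]
    - [0.97, -0.28, 0, 0, 0, 0, 0.6]
    - [0.97, -0.28, 0, 0, 0, 0, 0.6]
    - [0.97, -0.28, 0, 0, 0, 0, 0.6]

```text
time: 4.5
tool_pos: [0.461, 0.2331, 0.0651]
tcp_rot: [[-1.0, 0.0, 0.001], [0.0, 1.0, 0.001], [-0.001, 0.001, -1.0]]
force: [1.3, -0.1, 0.6]
opening: 0.0349
finger_force: 39.9
```

```bash
python3 - <<'E'
from h import *
np.set_printoptions(precision=4,suppress=True)
P,im=snap('wrist','w3');s=arm.sense(); print(s['tool_pos'],s['force'],s['opening'],s['finger_force'])
for X in ((.4595,.2327,.0165),(.4595,.2327,.01),s['tool_pos']+[-.001,0,.0025]): print(proj(P,X))
E
```

```text
[0.4616 0.2332 0.0652] [ 0.3337  0.7693 -1.0039] 0.0349272627328167 39.941212898120284
[[321.377  260.5467]]
[[321.3495 257.105 ]]
[[322.8194 299.8239]]
```

View pics/w3.png

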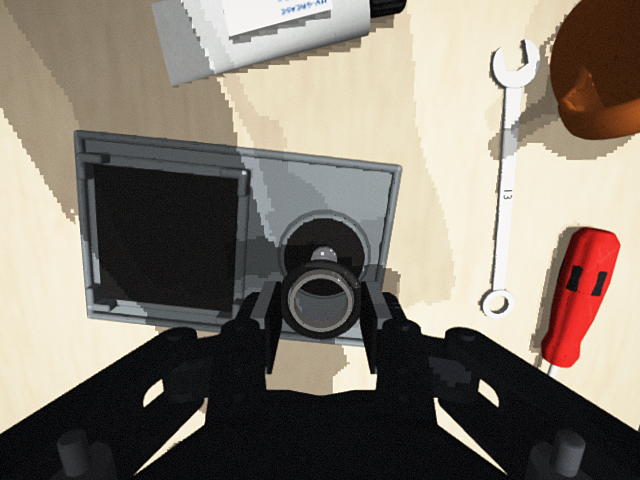

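The wrist picture shows seat A's circle centred at about (324.5,256) and the held ring at (321,299). I need about 2 mm more in +y and 1 mm in -x, then lower.

>>> step_arm:
  moves:
    - [0.015, 0.025, 0.3, 0, 0, 0, 0.6]
    - [0.015, 0.025, 0.5, 0, 0, 0, 0.6]
    - [0.015, 0.025, 0.6, 0, 0, 0, 0.6]
    - [0.015, 0.025, 0.65, 0, 0, 0, 0.6]
    - [0.015, 0.025, 0.65, 0, 0, 0, 0.6]

```text
time: 5.18
tool_pos: [0.4594, 0.2349, 0.0129]
tcp_rot: [[-1.0, 0.0, 0.0], [0.0, 1.0, 0.0], [-0.0, 0.0, -1.0]]
force: [-0.1, 0.5, -0.2]
opening: 0.0351
finger_force: 39.9
```

```bash
python3 - <<'E'
from h import *
np.set_printoptions(precision=4,suppress=True)
P,im=snap('wrist','w4');s=arm.sense(); print(s['tool_pos'],s['force'],s['opening'],s['finger_force'])
print(proj(P,s['tool_pos']))
cv2.imwrite('pics/w4c.png',cv2.resize(im[200:380,220:420,::-1],None,fx=3,fy=3))
E
```

```text
[0.4595 0.235  0.0132] [ 0.0854  0.2852 -0.8918] 0.034780639944265494 39.94106105295941
[[322.6702 298.6439]]
```

View pics/w4c.png

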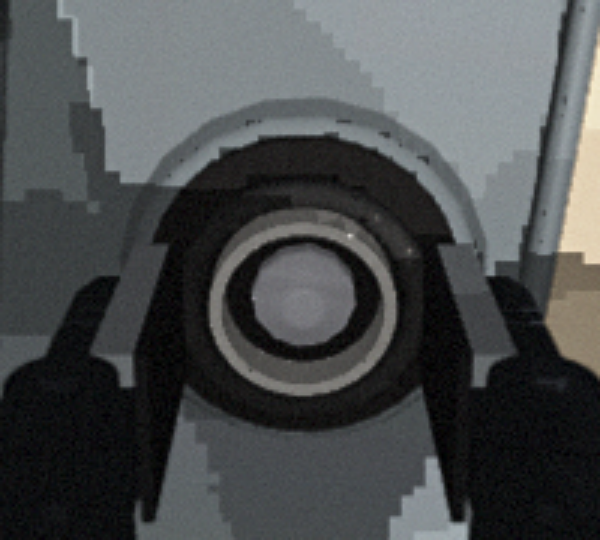

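The crop shows the spigot at (304,295) centred in the ring bore at (302,300). I'm lowering, releasing, and travelling to the blank.

>>> step_arm:
  moves:
    - [0, 0, 0.02, 0, 0, 0, 0.6]
    - [0, 0, 0.02, 0, 0, 0, -0.2]
    - [0, 0, 0.02, 0, 0, 0, -0.3]
    - [0, 0, 0.02, 0, 0, 0, -0.3]

```text
time: 5.72
tool_pos: [0.4591, 0.2349, 0.0114]
tcp_rot: [[-1.0, 0.0, 0.0], [0.0, 1.0, 0.0], [-0.0, 0.0, -1.0]]
force: [-0.7, 1.1, -0.0]
opening: 0.0553
finger_force: 0.0
```

>>> step_arm:
  moves:
    - [0, 0, -0.5, 0, 0, 0, -0.3]
    - [0, 0, -1, 0, 0, 0, -0.3]

```text
time: 5.98
tool_pos: [0.4584, 0.2346, 0.0918]
tcp_rot: [[-1.0, 0.0, -0.001], [0.0, 1.0, -0.0], [0.001, -0.0, -1.0]]
force: [-0.2, -0.1, 0.4]
opening: 0.0555
finger_force: 0.0
```

```bash
python3 - <<'E'
from h import *
np.set_printoptions(precision=4,suppress=True)
P=load('w4');print(proj(P,(.4595,.235,.0175)))
P,im=snap('wrist','w5');s=arm.sense(); print(s['tool_pos'])
print(proj(P,(.4595,.235,.0175)))
E
```

```text
[[322.8076 302.7101]]
[0.4616 0.2357 0.0974]
[[322.5965 252.1089]]
```

>>> step_arm:
  moves:
    - [-0.127, -0.455, 0, 0, 0, 0, -0.3]
    - [-0.253, -0.911, 0, 0, 0, 0, -0.3]

```text
time: 6.28
tool_pos: [0.4797, 0.1616, 0.0918]
tcp_rot: [[-1.0, -0.001, 0.001], [-0.001, 1.0, 0.0], [-0.001, 0.0, -1.0]]
force: [0.1, 0.0, -0.6]
opening: 0.0552
finger_force: 0.0
```

>>> step_arm:
  moves:
    - [-0.127, -0.455, 0, 0, 0, 0, -0.3]
    - [-0.253, -0.911, 0, 0, 0, 0, -0.3]

```text
time: 6.52
tool_pos: [0.4998, 0.0879, 0.0913]
tcp_rot: [[-1.0, -0.0, 0.001], [-0.0, 1.0, 0.0], [-0.001, 0.0, -1.0]]
force: [0.2, -0.2, 0.4]
opening: 0.0556
finger_force: 0.0
```

>>> step_arm:
  moves:
    - [-0.127, -0.455, 0, 0, 0, 0, -0.3]
    - [-0.253, -0.911, 0, 0, 0, 0, -0.3]

```text
time: 6.78
tool_pos: [0.52, 0.0149, 0.0913]
tcp_rot: [[-1.0, 0.0, 0.0], [0.0, 1.0, 0.0], [-0.0, 0.0, -1.0]]
force: [0.3, 0.1, 0.2]
opening: 0.0557
finger_force: 0.0
```

>>> step_arm:
  moves:
    - [-0.127, -0.455, 0, 0, 0, 0, -0.3]
    - [-0.253, -0.911, 0, 0, 0, 0, -0.3]

```text
time: 7.02
tool_pos: [0.5401, -0.058, 0.0912]
tcp_rot: [[-1.0, 0.0, 0.0], [0.0, 1.0, 0.0], [-0.0, 0.0, -1.0]]
force: [-0.3, 0.5, 0.7]
opening: 0.0555
finger_force: 0.0
```

>>> step_arm:
  moves:
    - [-0.127, -0.455, 0, 0, 0, 0, -0.3]
    - [-0.253, -0.911, 0, 0, 0, 0, -0.3]

```text
time: 7.28
tool_pos: [0.5604, -0.1308, 0.0912]
tcp_rot: [[-1.0, 0.0, 0.0], [0.0, 1.0, 0.0], [-0.0, 0.0, -1.0]]
force: [-0.3, -0.0, 0.2]
opening: 0.0558
finger_force: 0.0
```

>>> step_arm:
  moves:
    - [-0.127, -0.455, 0, 0, 0, 0, -0.3]
    - [-0.253, -0.911, 0, 0, 0, 0, -0.3]

```text
time: 7.52
tool_pos: [0.5806, -0.2037, 0.0911]
tcp_rot: [[-1.0, 0.0, 0.0], [0.0, 1.0, 0.0], [-0.0, 0.0, -1.0]]
force: [0.3, -0.9, 0.3]
opening: 0.0557
finger_force: 0.0
```

>>> step_arm:
  moves:
    - [-0.127, -0.455, 0, 0, 0, 0, -0.3]
    - [-0.253, -0.911, 0, 0, 0, 0, -0.3]
    - [-0.253, -0.911, 0, 0, 0, 0, -0.3]
    - [-0.253, -0.911, 0, 0, 0, 0, -0.3]

```text
time: 8.02
tool_pos: [0.6001, -0.2749, 0.0907]
tcp_rot: [[-1.0, 0.0, -0.001], [0.0, 1.0, 0.001], [0.001, 0.001, -1.0]]
force: [-0.4, -0.1, 1.0]
opening: 0.0553
finger_force: 0.0
```

```bash
python3 - <<'E'
from h import *
np.set_printoptions(precision=4,suppress=True)
P,im=snap('wrist','w6');s=arm.sense(); print(s['tool_pos'])
print(proj(P,(.601,-.2753,.004)),proj(P,(*s['tool_pos'][:2],.004)))
a=cv2.imread('pics/w5.png')[160:440,140:500]; b=cv2.imread('pics/w6.png')[160:440,140:500]
cv2.imwrite('pics/w56.png',np.hstack([a,b]))
E
```

```text
[ 0.6001 -0.2744  0.0909]
[[321.2034 246.5695]] [[322.5022 245.3045]]
```

View pics/w56.png

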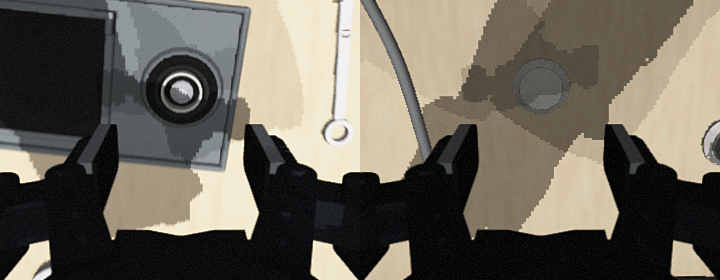

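The left half of the picture shows ring 1 seated around the spigot at (321,250) in full-picture pixels. The right half shows the blank at (321,245.5), almost under the TCP. I'm descending with a +1 mm x correction.

>>> step_arm:
  moves:
    - [-0.012, 0, 0.5, 0, 0, 0, -0.3]
    - [-0.012, 0, 0.9, 0, 0, 0, -0.3]
    - [-0.012, 0, 1, 0, 0, 0, -0.3]
    - [-0.012, 0, 1, 0, 0, 0, -0.3]

```text
time: 8.57
tool_pos: [0.6014, -0.2745, 0.0115]
tcp_rot: [[-1.0, -0.001, -0.001], [-0.001, 1.0, 0.0], [0.001, 0.0, -1.0]]
force: [0.6, 0.3, 0.2]
opening: 0.0555
finger_force: 0.0
```

>>> step_arm:
  moves:
    - [0, 0, 0.1, 0, 0, 0, -0.3]
    - [0, 0, 0.12, 0, 0, 0, -0.3]
    - [0, 0, 0.12, 0, 0, 0, 0.0]
    - [0, 0, 0.12, 0, 0, 0, 0.4]
    - [0, 0, 0.12, 0, 0, 0, 0.4]
    - [0, 0, 0.12, 0, 0, 0, 0.4]
    - [0, 0, 0.12, 0, 0, 0, 0.4]

```text
time: 9.45
tool_pos: [0.6019, -0.2757, 0.0025]
tcp_rot: [[-1.0, 0.0, 0.001], [0.0, 1.0, -0.001], [-0.001, -0.001, -1.0]]
force: [-1.2, -0.2, 5.3]
opening: 0.0371
finger_force: 39.9
```

```bash
python3 - <<'E'
from h import *
np.set_printoptions(precision=4,suppress=True)
P,im=snap('wrist','w7');s=arm.sense(); print(s['tool_pos'],s['force'],s['opening'],s['finger_force']); print(proj(P,(*s['tool_pos'][:2],.008)))
E
```

```text
[ 0.6019 -0.2757  0.0025] [-1.1091 -0.3629  5.7021] 0.037273455742710626 39.89025056362152
[[322.6003 303.5793]]
```

>>> step_arm:
  moves:
    - [0, 0, -0.3, 0, 0, 0, 0.4]
    - [0, 0, -0.7, 0, 0, 0, 0.4]
    - [0, 0, -1, 0, 0, 0, 0.4]

```text
time: 9.88
tool_pos: [0.6017, -0.2754, 0.0825]
tcp_rot: [[-1.0, 0.0, 0.0], [0.0, 1.0, 0.0], [-0.0, 0.0, -1.0]]
force: [1.5, -0.2, -0.1]
opening: 0.0374
finger_force: 40.1
```

>>> step_arm:
  moves:
    - [0.127, 0.455, 0, 0, 0, 0, 0.4]
    - [0.255, 0.912, 0, 0, 0, 0, 0.4]

```text
time: 10.12
tool_pos: [0.5809, -0.202, 0.0816]
tcp_rot: [[-1.0, 0.001, 0.0], [0.001, 1.0, 0.0], [-0.0, 0.0, -1.0]]
force: [0.1, 0.9, -1.5]
opening: 0.037
finger_force: 40.1
```

>>> step_arm:
  moves:
    - [0.127, 0.455, 0, 0, 0, 0, 0.4]
    - [0.255, 0.912, 0, 0, 0, 0, 0.4]

```text
time: 10.38
tool_pos: [0.5602, -0.1283, 0.0813]
tcp_rot: [[-1.0, 0.0, -0.0], [0.0, 1.0, 0.0], [0.0, 0.0, -1.0]]
force: [2.0, -0.9, -1.3]
opening: 0.0368
finger_force: 40.1
```

>>> step_arm:
  moves:
    - [0.127, 0.455, 0, 0, 0, 0, 0.4]
    - [0.255, 0.912, 0, 0, 0, 0, 0.4]

```text
time: 10.62
tool_pos: [0.5398, -0.0553, 0.0813]
tcp_rot: [[-1.0, 0.0, -0.0], [0.0, 1.0, 0.0], [0.0, 0.0, -1.0]]
force: [0.6, 0.3, 0.4]
opening: 0.0372
finger_force: 40.1
```

>>> step_arm:
  moves:
    - [0.127, 0.455, 0, 0, 0, 0, 0.4]
    - [0.255, 0.912, 0, 0, 0, 0, 0.4]

```text
time: 10.88
tool_pos: [0.5194, 0.0176, 0.0814]
tcp_rot: [[-1.0, 0.0, -0.0], [0.0, 1.0, 0.0], [0.0, 0.0, -1.0]]
force: [0.2, -0.0, -0.1]
opening: 0.0373
finger_force: 40.1
```

>>> step_arm:
  moves:
    - [0.127, 0.455, 0, 0, 0, 0, 0.4]
    - [0.255, 0.912, 0, 0, 0, 0, 0.4]

```text
time: 11.12
tool_pos: [0.499, 0.0906, 0.0814]
tcp_rot: [[-1.0, 0.0, -0.0], [0.0, 1.0, 0.0], [0.0, 0.0, -1.0]]
force: [1.2, 0.3, -0.1]
opening: 0.0372
finger_force: 40.1
```

>>> step_arm:
  moves:
    - [0.127, 0.455, 0, 0, 0, 0, 0.4]
    - [0.255, 0.912, 0, 0, 0, 0, 0.4]

```text
time: 11.38
tool_pos: [0.4786, 0.1635, 0.0814]
tcp_rot: [[-1.0, 0.0, -0.0], [0.0, 1.0, 0.0], [0.0, 0.0, -1.0]]
force: [-0.4, -0.5, -0.8]
opening: 0.0372
finger_force: 40.1
```

>>> step_arm:
  moves:
    - [0.127, 0.455, 0, 0, 0, 0, 0.4]
    - [0.255, 0.912, 0, 0, 0, 0, 0.4]
    - [0.255, 0.912, 0, 0, 0, 0, 0.4]
    - [0.255, 0.912, 0, 0, 0, 0, 0.4]

```text
time: 11.88
tool_pos: [0.4587, 0.2351, 0.0815]
tcp_rot: [[-1.0, -0.0, -0.0], [-0.0, 1.0, -0.0], [0.0, -0.0, -1.0]]
force: [0.6, -0.9, 0.9]
opening: 0.0369
finger_force: 40.2
```

```bash
python3 - <<'E'
from h import *
np.set_printoptions(precision=4,suppress=True)
P,im=snap('wrist','w8');s=arm.sense(); print(s['tool_pos'],s['force'],s['opening'],s['finger_force'])
print(proj(P,s['tool_pos']+[0,0,.0055]),proj(P,(.4593,.235,.0175)))
cv2.imwrite('pics/w8c.png',cv2.resize(im[200:400,200:440,::-1],None,fx=3,fy=3))
E
```

```text
[0.4589 0.2347 0.0815] [-0.5686  0.2658 -0.6644] 0.037063327074643576 40.17829656600952
[[321.7456 304.0351]] [[321.9038 256.0587]]
```

View pics/w8c.png

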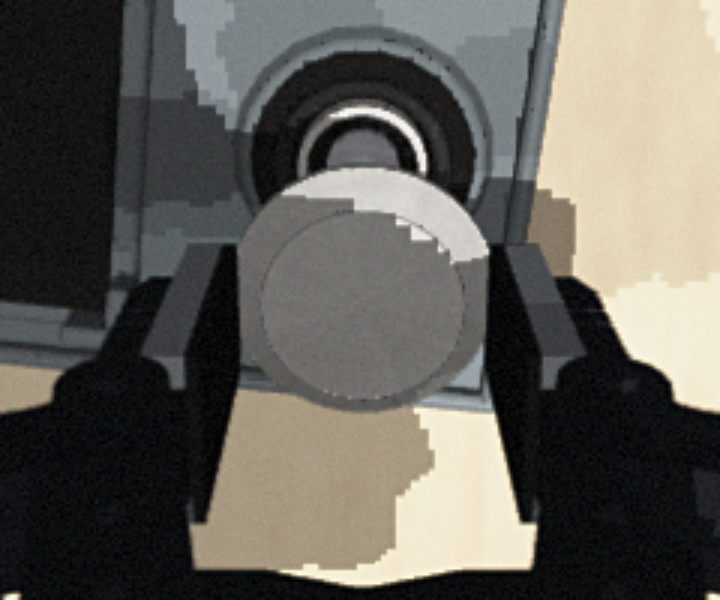

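The crop shows the blank top at (362,305) and the ring bore centred on column 365, so they line up. I'm lowering the blank onto the ring.

>>> step_arm:
  moves:
    - [0, 0.006, 0.35, 0, 0, 0, 0.4]
    - [0, 0.006, 0.6, 0, 0, 0, 0.4]
    - [0, 0.006, 0.72, 0, 0, 0, 0.4]
    - [0, 0.006, 0.76, 0, 0, 0, 0.4]
    - [0, 0.006, 0.76, 0, 0, 0, 0.4]

```text
time: 12.55
tool_pos: [0.4593, 0.2356, 0.0213]
tcp_rot: [[-1.0, 0.001, 0.001], [0.001, 1.0, 0.0], [-0.001, 0.0, -1.0]]
force: [0.8, -0.1, -0.5]
opening: 0.0371
finger_force: 40.2
```

```bash
python3 - <<'E'
from h import *
np.set_printoptions(precision=4,suppress=True)
s=arm.sense(); print(s['tool_pos'],s['force'],s['opening'],s['finger_force'])
E
```

```text
[0.4593 0.2356 0.0213] [ 0.793  -0.1047 -0.5362] 0.03711286345377303 40.181719064712524
```

>>> step_arm:
  moves:
    - [0, 0, 0.018, 0, 0, 0, 0.4]
    - [0, 0, 0.018, 0, 0, 0, 0.2]
    - [0, 0, 0.018, 0, 0, 0, -0.1]
    - [0, 0, 0.018, 0, 0, 0, -0.3]
    - [0, 0, 0.018, 0, 0, 0, -0.3]

```text
time: 13.18
tool_pos: [0.4588, 0.2359, 0.0195]
tcp_rot: [[-1.0, 0.0, 0.0], [0.0, 1.0, 0.0], [-0.0, 0.0, -1.0]]
force: [-0.1, 0.3, 0.6]
opening: 0.0551
finger_force: 0.0
```

>>> step_arm:
  moves:
    - [0, 0, -0.5, 0, 0, 0, -0.3]
    - [0, 0, -1, 0, 0, 0, -0.3]
    - [0, 0, -1, 0, 0, 0, -0.3]

```text
time: 13.55
tool_pos: [0.4614, 0.2368, 0.1027]
tcp_rot: [[-1.0, 0.0, 0.006], [0.0, 1.0, 0.002], [-0.006, 0.002, -1.0]]
force: [-0.1, -0.1, -0.1]
opening: 0.0551
finger_force: 0.0
```

```bash
python3 - <<'E'
from h import *
np.set_printoptions(precision=4,suppress=True)
P,im=snap('wrist','w9');s=arm.sense(); print(s['tool_pos'])
print(proj(P,(.4593,.2353,.0175)),proj(P,(.4593,.2353,.0255)))
E
```

```text
[0.46   0.2363 0.1008]
[[319.5342 242.1752]] [[319.522  245.4554]]
```

>>> step_arm:
  moves:
    - [-0.38, -0.2, 0, 0, 0, 0, -0.3]
    - [-0.75, -0.39, 0, 0, 0, 0, -0.3]

```text
time: 13.85
tool_pos: [0.5183, 0.2043, 0.098]
tcp_rot: [[-1.0, -0.001, -0.002], [-0.001, 1.0, -0.0], [0.002, -0.0, -1.0]]
force: [-0.5, -0.4, 0.2]
opening: 0.0552
finger_force: 0.0
```

>>> step_arm:
  moves:
    - [-0.38, -0.2, 0, 0, 0, 0, -0.3]
    - [-0.75, -0.39, 0, 0, 0, 0, -0.3]

```text
time: 14.1
tool_pos: [0.5786, 0.1727, 0.0975]
tcp_rot: [[-1.0, 0.0, -0.003], [0.0, 1.0, -0.0], [0.003, -0.0, -1.0]]
force: [0.2, -0.6, -0.2]
opening: 0.0552
finger_force: 0.0
```

>>> step_arm:
  moves:
    - [-0.37, -0.2, 0, 0, 0, 0, -0.3]
    - [-0.74, -0.4, 0, 0, 0, 0, -0.3]
    - [-0.74, -0.4, 0, 0, 0, 0, -0.3]
    - [-0.74, -0.4, 0, 0, 0, 0, -0.3]

```text
time: 14.6
tool_pos: [0.6365, 0.1414, 0.0978]
tcp_rot: [[-1.0, 0.0, -0.003], [0.0, 1.0, 0.0], [0.003, 0.0, -1.0]]
force: [-0.1, 0.6, -1.0]
opening: 0.0554
finger_force: 0.0
```

```bash
python3 - <<'E'
from h import *
np.set_printoptions(precision=4,suppress=True)
P,im=snap('wrist','w10');s=arm.sense(); print(s['tool_pos'],s['qpos'])
print(proj(P,(.6389,.1396,.016)),proj(P,(*s['tool_pos'][:2],.016)))
a=cv2.imread('pics/w9.png')[200:400,220:420]; b=im[190:390,220:420,::-1]
cv2.imwrite('pics/w910.png',cv2.resize(np.hstack([a,b]),None,fx=2,fy=2))
E
```

```text
[0.6364 0.1417 0.0982] [0.096  0.5263 0.039  1.0863 0.0003 0.0957]
[[319.2169 250.9122]] [[322.3739 247.4335]]
```

View pics/w910.png

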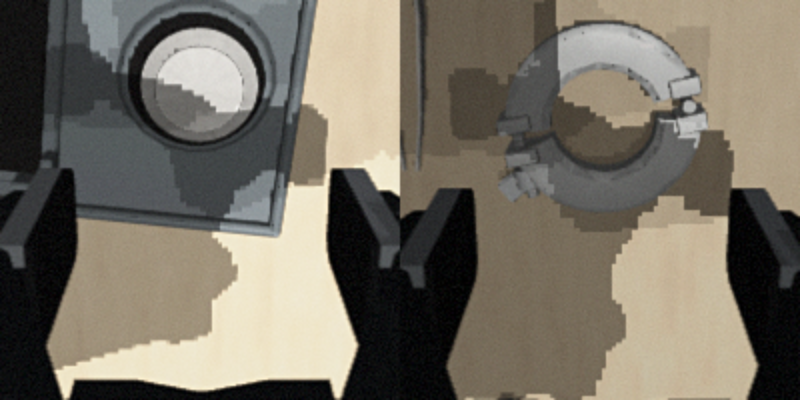

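The left half shows the blank centred in seat A at (199,87). The right half shows the clamp bore centre at (604,116), the hinge at (688,106) and the split at (519,143), so the clamp's yaw is about +11.5°. I'm turning the tool by 78.5° and opening fully.

>>> step_arm:
  moves:
    - [-0.018, 0.006, 0, 0, 0, 0.3, -0.6]
    - [-0.018, 0.006, 0, 0, 0, 0.6, -1]
    - [-0.018, 0.006, 0, 0, 0, 0.872, -1]

```text
time: 15.02
tool_pos: [0.6381, 0.1428, 0.0993]
tcp_rot: [[-0.896, 0.444, -0.001], [0.444, 0.896, 0.0], [0.001, -0.0, -1.0]]
force: [-0.6, 0.3, -0.4]
opening: 0.0853
finger_force: 0.0
```

>>> step_arm:
  moves:
    - [0, 0, 0, 0, 0, 0.3, -1]
    - [0, 0, 0, 0, 0, 0.6, -1]
    - [0, 0, 0, 0, 0, 0.872, -1]

```text
time: 15.4
tool_pos: [0.6381, 0.1428, 0.0994]
tcp_rot: [[-0.608, 0.794, -0.001], [0.794, 0.608, 0.0], [0.001, -0.001, -1.0]]
force: [0.3, 0.3, 0.6]
opening: 0.0854
finger_force: 0.0
```

>>> step_arm:
  moves:
    - [0, 0, 0, 0, 0, 0.3, -1]
    - [0, 0, 0, 0, 0, 0.6, -1]
    - [0, 0, 0, 0, 0, 0.872, -1]
    - [0, 0, 0, 0, 0, 0.872, -1]

```text
time: 15.9
tool_pos: [0.6383, 0.1427, 0.0994]
tcp_rot: [[-0.202, 0.979, -0.001], [0.979, 0.202, 0.0], [0.0, -0.001, -1.0]]
force: [0.3, -0.4, 0.4]
opening: 0.0851
finger_force: 0.0
```

```bash
python3 - <<'E'
from h import *
np.set_printoptions(precision=4,suppress=True)
P,im=snap('wrist','w11');s=arm.sense(); print(s['tool_pos'],s['qpos'],s['opening'],s['tcp_rot'])
print(proj(P,(.6378,.1422,.016)),proj(P,(*s['tool_pos'][:2],.016)))
cv2.imwrite('pics/w11c.png',cv2.resize(im[150:400,180:460,::-1],None,fx=2.4,fy=2.4))
E
```

```text
[0.6386 0.1425 0.0995] [0.097  0.5278 0.0447 1.0882 0.0001 1.4632] 0.08495594401736681 [[-0.2032  0.9791 -0.0005]
 [ 0.9791  0.2032  0.0001]
 [ 0.0002 -0.0005 -1.    ]]
[[318.5923 246.7706]] [[319.7998 246.5212]]
```

View pics/w11c.png

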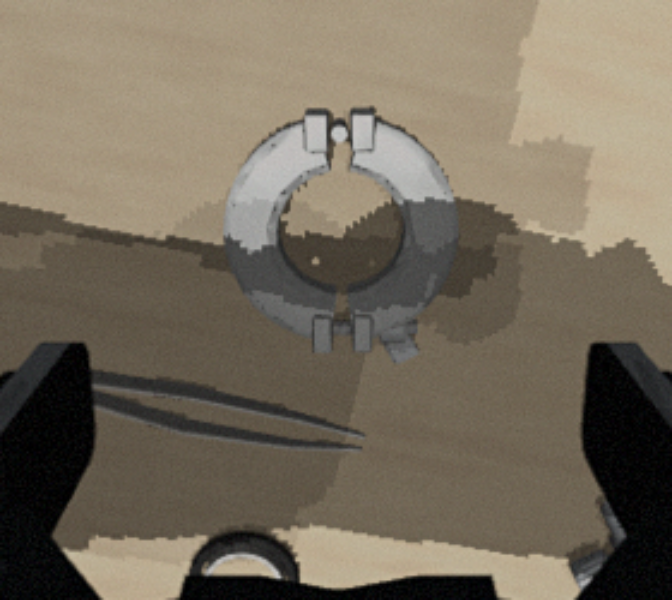

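The crop shows the clamp upright, with hinge (339,133) and split (342,305), so the yaw is right. Its centre at (341,231) lies about 2 mm to tool +y. I'm shifting and descending.

>>> step_arm:
  moves:
    - [0, 0.025, 0.5, 0, 0, 0, -1]
    - [0, 0.025, 0.9, 0, 0, 0, -1]
    - [0, 0.025, 1, 0, 0, 0, -1]
    - [0, 0.025, 1, 0, 0, 0, -1]

```text
time: 16.45
tool_pos: [0.641, 0.1425, 0.0195]
tcp_rot: [[-0.201, 0.98, -0.001], [0.98, 0.201, 0.0], [0.0, -0.001, -1.0]]
force: [0.7, -0.2, 0.0]
opening: 0.0855
finger_force: 0.0
```

>>> step_arm:
  moves:
    - [0, 0, 0.15, 0, 0, 0, -1]
    - [0, 0, 0.22, 0, 0, 0, -1]
    - [0, 0, 0.22, 0, 0, 0, -0.6]
    - [0, 0, 0.22, 0, 0, 0, -0.2]
    - [0, 0, 0.22, 0, 0, 0, 0]
    - [0, 0, 0.22, 0, 0, 0, 0]
    - [0, 0, 0.22, 0, 0, 0, 0]

```text
time: 17.32
tool_pos: [0.6418, 0.1423, 0.0023]
tcp_rot: [[-0.2, 0.98, 0.001], [0.98, 0.2, 0.0], [-0.0, 0.001, -1.0]]
force: [-0.3, 0.3, 2.2]
opening: 0.0586
finger_force: 44.3
```

>>> step_arm:
  moves:
    - [0, 0, -0.3, 0, 0, 0, 0]
    - [0, 0, -0.6, 0, 0, 0, 0]
    - [0, 0, -0.9, 0, 0, 0, 0]
    - [0, 0, -0.9, 0, 0, 0, 0]

```text
time: 17.82
tool_pos: [0.6428, 0.1425, 0.0756]
tcp_rot: [[-0.2, 0.98, 0.004], [0.98, 0.2, 0.0], [-0.0, 0.004, -1.0]]
force: [0.2, -0.4, -1.0]
opening: 0.0587
finger_force: 43.9
```

```bash
python3 - <<'E'
from h import *
np.set_printoptions(precision=4,suppress=True)
P,im=snap('wrist','w12');s=arm.sense(); print(s['tool_pos'],s['force'],s['opening'],s['finger_force'])
E
```

```text
[0.6418 0.1423 0.074 ] [ 1.017  -0.3731 -1.6988] 0.058791457531889114 43.94297897815704
```

>>> step_arm:
  moves:
    - [0.07, -0.4, 0, 0, 0, 0, 0]
    - [0.147, -0.79, 0, 0, 0, 0, 0]

```text
time: 18.12
tool_pos: [0.5752, 0.141, 0.0716]
tcp_rot: [[-0.199, 0.98, -0.003], [0.98, 0.199, -0.0], [0.0, -0.003, -1.0]]
force: [-0.0, -0.1, -0.8]
opening: 0.0587
finger_force: 43.9
```

>>> step_arm:
  moves:
    - [0.07, -0.4, 0, 0, 0, 0, 0]
    - [0.147, -0.79, 0, 0, 0, 0, 0]

```text
time: 18.38
tool_pos: [0.5105, 0.1399, 0.072]
tcp_rot: [[-0.199, 0.98, -0.003], [0.98, 0.199, -0.0], [0.0, -0.003, -1.0]]
force: [-0.7, 0.5, -0.8]
opening: 0.059
finger_force: 43.9
```

>>> step_arm:
  moves:
    - [0.07, -0.4, 0, 0, 0, 0, 0]
    - [0.147, -0.79, 0, 0, 0, 0, 0]

```text
time: 18.62
tool_pos: [0.4462, 0.1388, 0.0722]
tcp_rot: [[-0.199, 0.98, -0.003], [0.98, 0.199, -0.0], [0.0, -0.003, -1.0]]
force: [-0.1, 0.3, -1.6]
opening: 0.0588
finger_force: 43.9
```

>>> step_arm:
  moves:
    - [0, 0, 0, 0, 0, 0.3, 0]
    - [0, 0, 0, 0, 0, 0.583, 0]
    - [0, 0, 0, 0, 0, 0.583, 0]
    - [0, 0, 0, 0, 0, 0.583, 0]

```text
time: 19.12
tool_pos: [0.448, 0.139, 0.0731]
tcp_rot: [[0.102, 0.995, -0.001], [0.995, -0.102, -0.0], [-0.0, -0.001, -1.0]]
force: [0.1, 0.2, -1.4]
opening: 0.0587
finger_force: 44.0
```

```bash
python3 - <<'E'
from h import *
np.set_printoptions(precision=4,suppress=True)
P,im=snap('wrist','w13');s=arm.sense(); print(s['tool_pos'],s['opening'],s['finger_force'],s['tcp_rot'][0])
print(proj(P,(.449,.139,.01)),proj(P,s['tool_pos']+[0,0,.014]))
cv2.imwrite('pics/w13c.png',cv2.resize(im[130:400,160:480,::-1],None,fx=2.2,fy=2.2))
E
```

```text
[0.4482 0.1389 0.0732] 0.05884154037605217 43.95615041255951 [ 0.1023  0.9948 -0.0011]
[[320.5738 255.4522]] [[318.3078 313.1281]]
```

View pics/w13c.png

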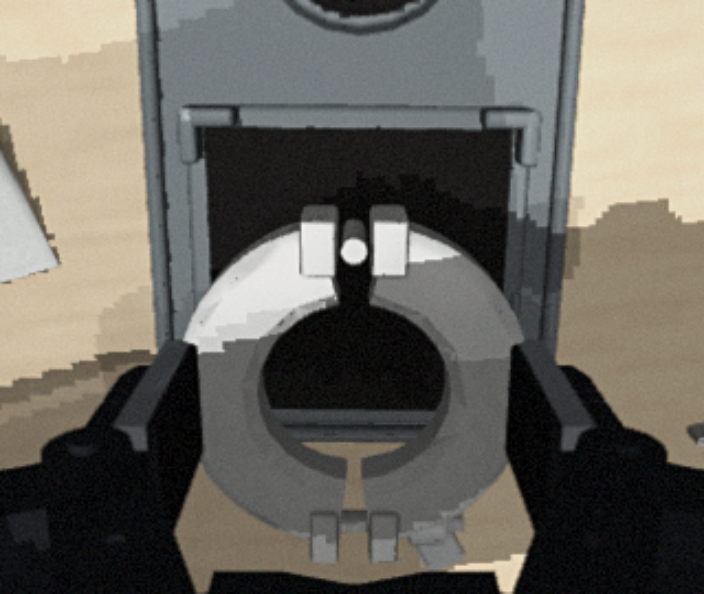

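The crop shows the held clamp (bore centre (353,390)) with its yaw aligned to nest A. The nest's stops run from x = 180 to 540 and its dark floor from y = 127 to 410. I'm working out the offset.

```bash
python3 - <<'E'
from h import *
np.set_printoptions(precision=4,suppress=True)
P=load('w13'); f=lambda c:(160+c[0]/2.2,130+c[1]/2.2)
R=np.array(arm.sense()['tcp_rot']); t=np.array(arm.sense()['tool_pos'])
def w(c,z): return R.T@(atz(P,*f(c),z)-t)*1000
for n,c,z in (('floor top',(360,127),.01),('floor bot',(355,410),.01),('floor L',(207,200),.01),('floor R',(510,200),.01),('stopL',(180,120),.017),('stopR',(540,120),.017),
 ('boreL',(262,385),t[2]+.014),('boreR',(444,385),t[2]+.014),('boreTop',(353,300),t[2]+.014),('boreBot',(353,478),t[2]+.014),('bore hinge pin',(354,250),t[2]+.014),('split bot',(354,522),t[2]+.014)):
    print(n,w(c,z))
E
```

```text
floor top [42.36    2.6824 63.223 ]
floor bot [-42.0119   1.4145  63.2422]
floor L [ 22.2141 -39.7126  63.274 ]
floor R [22.275  44.3376 63.1813]
stopL [ 45.01   -44.3498  56.2743]
stopR [45.0687 49.5719 56.1707]
boreL [  3.6109 -15.9777 -13.9832]
boreR [  3.65    17.6964 -14.0203]
boreTop [ 20.2895   0.8586 -14.0052]
boreBot [-15.9522   0.8686 -13.9976]
bore hinge pin [ 29.5827   1.0316 -14.0074]
split bot [-25.8021   1.0673 -13.9958]
```

>>> step_arm:
  moves:
    - [-0.019, 0.019, 0, 0, 0, 0, 0]
    - [-0.019, 0.019, 0.3, 0, 0, 0, 0]
    - [-0.019, 0.019, 0.55, 0, 0, 0, 0]
    - [-0.019, 0.019, 0.7, 0, 0, 0, 0]
    - [-0.019, 0.019, 0.75, 0, 0, 0, 0]
    - [-0.019, 0.019, 0.75, 0, 0, 0, 0]

```text
time: 19.92
tool_pos: [0.4502, 0.1374, 0.014]
tcp_rot: [[0.104, 0.995, 0.0], [0.995, -0.104, 0.0], [0.0, 0.0, -1.0]]
force: [0.5, 0.4, -0.9]
opening: 0.0587
finger_force: 43.9
```

```bash
python3 - <<'E'
from h import *
np.set_printoptions(precision=4,suppress=True)
P,im=snap('wrist','w14');s=arm.sense(); print(s['tool_pos'],s['force'],s['opening'],s['finger_force'])
E
```

```text
[0.4504 0.1374 0.0143] [-0.2923 -0.0859 -0.4278] 0.05870878139075656 43.93376290798187
```

>>> step_arm:
  moves:
    - [0, 0, 0.021, 0, 0, 0, 0]
    - [0, 0, 0.021, 0, 0, 0, -0.5]
    - [0, 0, 0.021, 0, 0, 0, -0.85]
    - [0, 0, 0.021, 0, 0, 0, -0.85]
    - [0, 0, 0.021, 0, 0, 0, -0.85]

```text
time: 20.6
tool_pos: [0.45, 0.1374, 0.0123]
tcp_rot: [[0.104, 0.995, 0.0], [0.995, -0.104, 0.0], [0.0, 0.0, -1.0]]
force: [-0.4, 0.4, -0.5]
opening: 0.0788
finger_force: 0.0
```

>>> step_arm:
  moves:
    - [0, 0, -0.4, 0, 0, 0, -0.85]
    - [0, 0, -0.8, 0, 0, 0, -0.85]
    - [0, 0, -1, 0, 0, 0, -0.85]
    - [0, 0, -1, 0, 0, 0, -0.85]

```text
time: 21.1
tool_pos: [0.4511, 0.1375, 0.0934]
tcp_rot: [[0.104, 0.995, 0.003], [0.995, -0.104, 0.0], [0.001, 0.003, -1.0]]
force: [0.4, -0.3, -0.5]
opening: 0.0786
finger_force: 0.0
```

```bash
python3 - <<'E'
from h import *
np.set_printoptions(precision=4,suppress=True)
P,im=snap('wrist','w15');s=arm.sense(); print(s['tool_pos'],s['force'],s['opening'])
E
```

```text
[0.4503 0.1374 0.0923] [-0.4599 -0.3095 -0.0569] 0.07913977171323623
```

>>> step_arm:
  moves:
    - [-0.22, 0.4, 0, 0, 0, 0, -0.3]
    - [-0.4475, 0.81, 0, 0, 0, 0, -0.3]

```text
time: 21.4
tool_pos: [0.5103, 0.0948, 0.0909]
tcp_rot: [[0.103, 0.995, -0.002], [0.995, -0.103, 0.0], [-0.0, -0.002, -1.0]]
force: [0.2, 0.4, -0.1]
opening: 0.0559
finger_force: 0.0
```

>>> step_arm:
  moves:
    - [-0.22, 0.4, 0, 0, 0, 0, -0.3]
    - [-0.4475, 0.81, 0, 0, 0, 0, -0.3]

```text
time: 21.65
tool_pos: [0.5713, 0.052, 0.0905]
tcp_rot: [[0.104, 0.995, -0.002], [0.995, -0.104, 0.0], [0.0, -0.002, -1.0]]
force: [0.0, -0.1, -0.2]
opening: 0.0554
finger_force: 0.0
```

>>> step_arm:
  moves:
    - [-0.22, 0.4, 0, 0, 0, 0, -0.3]
    - [-0.4475, 0.81, 0, 0, 0, 0, -0.3]
    - [-0.4475, 0.81, 0, 0, 0, 0, -0.3]
    - [-0.4475, 0.81, 0, 0, 0, 0, -0.3]

```text
time: 22.15
tool_pos: [0.6307, 0.0105, 0.0905]
tcp_rot: [[0.104, 0.995, -0.003], [0.995, -0.104, 0.001], [0.0, -0.003, -1.0]]
force: [-0.7, -0.0, 0.3]
opening: 0.0555
finger_force: 0.0
```

```bash
python3 - <<'E'
from h import *
np.set_printoptions(precision=4,suppress=True)
P,im=snap('wrist','w16');s=arm.sense(); print(s['tool_pos'])
print(proj(P,(.6327,.0103,.004)),proj(P,(*s['tool_pos'][:2],.004)))
a=cv2.imread('pics/w15.png')[100:340,140:500]; b=im[100:340,140:500,::-1]
cv2.imwrite('pics/w1516.png',np.hstack([a,b]))
E
```

```text
[0.6306 0.0108 0.0909]
[[322.3669 245.4453]] [[319.2395 245.0327]]
```

View pics/w1516.png

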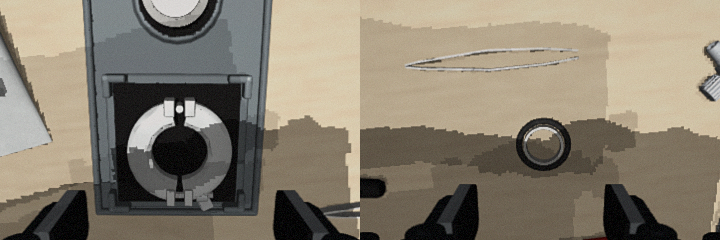

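The left half shows the clamp lying inside the four stops of nest A. The right half shows ring 2 at (323.5,244) in full-picture pixels, about 3 mm to tool +y. That was my last picture view, so I'm using numeric image measurements from here. I'm picking up ring 2.

>>> step_arm:
  moves:
    - [0, 0.038, 0.5, 0, 0, 0, -0.3]
    - [0, 0.038, 0.9, 0, 0, 0, -0.3]
    - [0, 0.038, 1, 0, 0, 0, -0.3]
    - [0, 0.038, 1, 0, 0, 0, -0.3]

```text
time: 22.7
tool_pos: [0.6344, 0.0105, 0.0123]
tcp_rot: [[0.103, 0.995, -0.001], [0.995, -0.103, 0.0], [0.0, -0.001, -1.0]]
force: [-0.1, 0.2, 0.0]
opening: 0.0554
finger_force: 0.0
```

>>> step_arm:
  moves:
    - [0, 0, 0.1, 0, 0, 0, -0.3]
    - [0, 0, 0.125, 0, 0, 0, -0.3]
    - [0, 0, 0.125, 0, 0, 0, 0.0]
    - [0, 0, 0.125, 0, 0, 0, 0.6]
    - [0, 0, 0.125, 0, 0, 0, 0.6]
    - [0, 0, 0.125, 0, 0, 0, 0.6]
    - [0, 0, 0.125, 0, 0, 0, 0.6]

```text
time: 23.58
tool_pos: [0.6355, 0.0099, 0.0029]
tcp_rot: [[0.104, 0.995, 0.001], [0.995, -0.104, -0.0], [0.0, 0.001, -1.0]]
force: [-1.7, -0.3, 5.8]
opening: 0.0347
finger_force: 39.8
```

```bash
python3 - <<'E'
from h import *
np.set_printoptions(precision=4,suppress=True)
P,im=snap('wrist','w17');s=arm.sense(); print(s['tool_pos'],s['force'],s['opening'],s['finger_force'])
print('pred',proj(P,s['tool_pos']+[0,0,.006]))
# ring detection check on known pictures: dark O-ring pixels
for f,c,r in (('w16',(323,244),34),('w2',(322,297),48),('w17',(321,299),60)):
    g=cv2.cvtColor(cv2.imread(f'pics/{f}.png'),6); roi=g[c[1]-r:c[1]+r,c[0]-r:c[0]+r]
    h=cv2.HoughCircles(cv2.resize(roi,None,fx=3,fy=3),3,1.2,40,param1=120,param2=.5,minRadius=20,maxRadius=150) if 0 else cv2.HoughCircles(cv2.GaussianBlur(cv2.resize(roi,None,fx=3,fy=3),(5,5),1),cv2.HOUGH_GRADIENT,1,10,param1=100,param2=30,minRadius=30,maxRadius=150)
    print(f,None if h is None else [(round(x/3+c[0]-r,1),round(y/3+c[1]-r,1),round(q/3,1)) for x,y,q in h[0][:4]])
E
```

```text
[0.6355 0.0099 0.0029] [-0.7244 -0.0592  5.5437] 0.034828083209133685 39.76233500987291
pred [[318.1239 304.3962]]
w16 [(np.float32(324.2), np.float32(244.2), np.float32(26.7)), (np.float32(319.8), np.float32(244.5), np.float32(24.2)), (np.float32(328.2), np.float32(243.2), np.float32(22.6)), (np.float32(323.8), np.float32(248.8), np.float32(21.9))]
w2 [(np.float32(322.2), np.float32(297.2), np.float32(32.5)), (np.float32(322.2), np.float32(293.2), np.float32(44.1)), (np.float32(322.2), np.float32(302.2), np.float32(44.1)), (np.float32(327.5), np.float32(297.2), np.float32(37.2))]
w17 [(np.float32(320.8), np.float32(297.5), np.float32(31.8)), (np.float32(320.5), np.float32(292.2), np.float32(44.6)), (np.float32(320.5), np.float32(300.8), np.float32(44.2)), (np.float32(324.2), np.float32(296.8), np.float32(39.0))]
```

>>> step_arm:
  moves:
    - [0, 0, -0.4, 0, 0, 0, 0.6]
    - [0, 0, -0.8, 0, 0, 0, 0.6]

```text
time: 23.88
tool_pos: [0.6345, 0.01, 0.066]
tcp_rot: [[0.104, 0.995, -0.002], [0.995, -0.104, 0.0], [0.0, -0.002, -1.0]]
force: [1.4, -0.2, 0.6]
opening: 0.0348
finger_force: 39.8
```

>>> step_arm:
  moves:
    - [-0.28, -0.35, 0, 0, 0, 0, 0.6]
    - [-0.558, -0.696, 0, 0, 0, 0, 0.6]

```text
time: 24.12
tool_pos: [0.5749, -0.0289, 0.0664]
tcp_rot: [[0.103, 0.995, 0.001], [0.995, -0.103, -0.0], [-0.0, 0.001, -1.0]]
force: [1.0, -0.4, -0.3]
opening: 0.0349
finger_force: 39.9
```

>>> step_arm:
  moves:
    - [-0.28, -0.35, 0, 0, 0, 0, 0.6]
    - [-0.558, -0.696, 0, 0, 0, 0, 0.6]

```text
time: 24.38
tool_pos: [0.514, -0.0677, 0.0659]
tcp_rot: [[0.104, 0.995, -0.0], [0.995, -0.104, 0.0], [0.0, -0.0, -1.0]]
force: [-0.4, -0.5, -0.9]
opening: 0.0345
finger_force: 39.9
```

>>> step_arm:
  moves:
    - [-0.28, -0.35, 0, 0, 0, 0, 0.6]
    - [-0.558, -0.696, 0, 0, 0, 0, 0.6]
    - [-0.558, -0.696, 0, 0, 0, 0, 0.6]
    - [-0.558, -0.696, 0, 0, 0, 0, 0.6]

```text
time: 24.88
tool_pos: [0.4557, -0.106, 0.0663]
tcp_rot: [[0.105, 0.995, 0.001], [0.995, -0.105, -0.0], [0.0, 0.001, -1.0]]
force: [0.4, 0.3, -0.2]
opening: 0.0348
finger_force: 39.9
```

```bash
cat > hc.py <<'E'
from h import *
np.set_printoptions(precision=4,suppress=True)
def circ(f,c,r,rmin,rmax,p2=25,k=5,p1=80):
    g=cv2.cvtColor(cv2.imread(f'pics/{f}.png'),6); roi=g[c[1]-r:c[1]+r,c[0]-r:c[0]+r]
    h=cv2.HoughCircles(cv2.GaussianBlur(cv2.resize(roi,None,fx=3,fy=3),(5,5),1),cv2.HOUGH_GRADIENT,1,6,param1=p1,param2=p2,minRadius=rmin*3,maxRadius=rmax*3)
    return [] if h is None else [tuple(float(round(a,1)) for a in (x/3+c[0]-r,y/3+c[1]-r,q/3)) for x,y,q in h[0][:k]]
E
python3 - <<'E'
from hc import *
P,im=snap('wrist','w18');s=arm.sense(); print(s['tool_pos'],s['opening'],s['finger_force'],s['tcp_rot'][0])
u=proj(P,(.4555,-.106,.01))[0];print('seat pred',u,proj(P,(.4555,-.106,.0165)),'hand',proj(P,s['tool_pos']+[0,0,.006]))
print('spigot/seat',circ('w18',(int(u[0]),int(u[1])),60,8,50,15,8,60)); print('w3 seat',circ('w3',(324,256),60,8,50,15,8,60))
E
```

```text
[ 0.4561 -0.1058  0.0663] 0.034527758928174224 39.87968187779188 [0.1039 0.9946 0.0012]
seat pred [318.3032 259.1997] [[318.2442 262.6707]] hand [[318.7663 304.0132]]
spigot/seat [(318.5, 257.79998779296875, 39.79999923706055), (318.5, 259.79998779296875, 41.20000076293945), (320.79998779296875, 303.79998779296875, 27.899999618530273), (320.79998779296875, 298.79998779296875, 32.0), (320.79998779296875, 256.79998779296875, 37.79999923706055), (318.5, 255.1999969482422, 40.20000076293945), (323.79998779296875, 301.20001220703125, 28.200000762939453), (320.79998779296875, 305.79998779296875, 33.70000076293945)]
w3 seat [(323.79998779296875, 258.5, 44.599998474121094), (324.5, 252.1999969482422, 43.5), (326.5, 254.1999969482422, 44.29999923706055), (326.20001220703125, 257.20001220703125, 38.099998474121094), (320.79998779296875, 306.20001220703125, 28.0), (321.79998779296875, 256.79998779296875, 42.099998474121094), (323.5, 254.5, 41.0), (320.5, 301.20001220703125, 32.20000076293945)]
```

>>> step_arm:
  moves:
    - [0, -0.018, 0.3, 0, 0, 0, 0.6]
    - [0, -0.018, 0.5, 0, 0, 0, 0.6]
    - [0, -0.018, 0.6, 0, 0, 0, 0.6]
    - [0, -0.018, 0.64, 0, 0, 0, 0.6]
    - [0, -0.018, 0.64, 0, 0, 0, 0.6]

```text
time: 25.55
tool_pos: [0.454, -0.1056, 0.0151]
tcp_rot: [[0.104, 0.995, 0.0], [0.995, -0.104, -0.0], [0.0, 0.0, -1.0]]
force: [-0.6, 0.1, 0.0]
opening: 0.0347
finger_force: 39.9
```

```bash
python3 - <<'E'
from hc import *
P,im=snap('wrist','w19');s=arm.sense(); print(s['tool_pos'],s['force'],s['opening'],s['finger_force'])
for f in('w4','w19'): print(f,'spigot',circ(f,(321,299),32,12,19,12,3,60),'bore',circ(f,(321,299),45,21,34,20,4,60))
E
```

```text
[ 0.4541 -0.1057  0.0153] [ 0.4725  0.1487 -0.7006] 0.03466791381761112 39.88816179335117
w4 spigot [(320.79998779296875, 298.5, 17.200000762939453), (321.20001220703125, 296.20001220703125, 18.799999237060547), (328.79998779296875, 298.79998779296875, 17.299999237060547)] bore [(320.79998779296875, 300.5, 31.799999237060547), (320.79998779296875, 304.79998779296875, 27.100000381469727), (323.79998779296875, 302.79998779296875, 27.899999618530273), (319.79998779296875, 298.5, 29.700000762939453)]
w19 spigot [(321.5, 294.5, 16.899999618530273), (326.79998779296875, 296.79998779296875, 18.799999237060547), (321.5, 292.5, 18.399999618530273)] bore [(320.79998779296875, 291.5, 26.299999237060547), (321.20001220703125, 297.5, 31.5), (320.79998779296875, 304.5, 32.599998474121094), (320.5, 302.5, 26.799999237060547)]
```

>>> step_arm:
  moves:
    - [0.005, 0, 0.015, 0, 0, 0, 0.6]
    - [0.005, 0, 0.03, 0, 0, 0, 0.6]
    - [0.005, 0, 0.03, 0, 0, 0, -0.2]
    - [0.005, 0, 0.03, 0, 0, 0, -0.3]
    - [0.005, 0, 0.03, 0, 0, 0, -0.3]

```text
time: 26.22
tool_pos: [0.4537, -0.1052, 0.0126]
tcp_rot: [[0.104, 0.995, 0.0], [0.995, -0.104, 0.0], [0.0, 0.0, -1.0]]
force: [0.1, 0.2, 0.5]
opening: 0.0554
finger_force: 0.0
```

>>> step_arm:
  moves:
    - [0, 0, -0.4, 0, 0, 0, -0.3]
    - [0, 0, -0.8, 0, 0, 0, -0.3]
    - [0, 0, -1, 0, 0, 0, -0.3]
    - [0, 0, -1, 0, 0, 0, -0.3]

```text
time: 26.72
tool_pos: [0.4547, -0.1057, 0.0937]
tcp_rot: [[0.104, 0.995, 0.003], [0.995, -0.104, -0.001], [-0.001, 0.003, -1.0]]
force: [-0.7, -0.2, -0.5]
opening: 0.0555
finger_force: 0.0
```

```bash
python3 - <<'E'
from hc import *
P,im=snap('wrist','w20');s=arm.sense(); print(s['tool_pos'],s['force'])
u=proj(P,(.4544,-.1057,.0175))[0]; print(u)
c=(int(u[0]),int(u[1]))
print('spigot',circ('w20',c,30,8,14,12,3,60),'ring',circ('w20',c,40,15,30,20,4,60))
print('A: w5 spigot',circ('w5',(321,250),30,8,14,12,3,60),'ring',circ('w5',(321,250),40,15,30,20,4,60))
E
```

```text
[ 0.454  -0.1054  0.0927] [ 0.1876 -0.2371  0.1125]
[318.1252 249.6126]
spigot [(320.20001220703125, 247.1999969482422, 11.0), (322.5, 246.5, 13.800000190734863), (315.5, 246.1999969482422, 13.800000190734863)] ring [(319.20001220703125, 246.8000030517578, 20.799999237060547), (319.20001220703125, 248.8000030517578, 17.899999618530273), (319.20001220703125, 243.5, 18.0), (316.79998779296875, 247.5, 18.5)]
A: w5 spigot [(322.20001220703125, 252.1999969482422, 11.0), (317.79998779296875, 250.8000030517578, 13.800000190734863), (324.79998779296875, 250.5, 13.800000190734863)] ring [(321.5, 252.8000030517578, 20.600000381469727), (321.5, 250.8000030517578, 18.899999618530273), (325.20001220703125, 255.1999969482422, 16.200000762939453), (321.20001220703125, 248.1999969482422, 17.700000762939453)]
```

>>> step_arm:
  moves:
    - [-0.018, 0.4, 0, 0, 0, 0, -0.3]
    - [-0.035, 0.804, 0, 0, 0, 0, -0.3]

```text
time: 27.02
tool_pos: [0.5171, -0.1146, 0.0913]
tcp_rot: [[0.104, 0.995, -0.002], [0.995, -0.104, 0.001], [0.001, -0.002, -1.0]]
force: [-0.4, 0.1, 0.1]
opening: 0.0556
finger_force: 0.0
```

>>> step_arm:
  moves:
    - [-0.018, 0.4, 0, 0, 0, 0, -0.3]
    - [-0.035, 0.804, 0, 0, 0, 0, -0.3]

```text
time: 27.28
tool_pos: [0.5811, -0.1241, 0.0908]
tcp_rot: [[0.104, 0.995, -0.002], [0.995, -0.104, 0.001], [0.001, -0.002, -1.0]]
force: [-0.2, 0.2, -0.1]
opening: 0.0555
finger_force: 0.0
```

>>> step_arm:
  moves:
    - [-0.018, 0.4, 0, 0, 0, 0, -0.3]
    - [-0.035, 0.804, 0, 0, 0, 0, -0.3]
    - [-0.035, 0.804, 0, 0, 0, 0, -0.3]
    - [-0.035, 0.804, 0, 0, 0, 0, -0.3]

```text
time: 27.78
tool_pos: [0.6433, -0.1333, 0.0908]
tcp_rot: [[0.104, 0.995, -0.003], [0.995, -0.104, 0.001], [0.001, -0.003, -1.0]]
force: [-1.2, 0.7, -0.4]
opening: 0.0556
finger_force: 0.0
```

```bash
python3 - <<'E'
from hc import *
P,im=snap('wrist','w21');s=arm.sense(); t=s['tool_pos']; print(t)
u=proj(P,(t[0],t[1],.035))[0]; f=proj(P,(t[0],t[1],.002))[0]; print('top',u,'foot',f)
print('top',circ('w21',(int(u[0]),int(u[1])),50,18,30,20,6,60)); print('foot',circ('w21',(int(f[0]),int(f[1])),50,22,36,20,6,60))
E
```

```text
[ 0.6432 -0.1333  0.0913]
top [318.9421 259.4455] foot [319.3193 244.5885]
top [(322.5, 261.79998779296875, 22.700000762939453), (322.5, 259.79998779296875, 21.100000381469727), (322.20001220703125, 247.8000030517578, 28.299999237060547), (322.5, 264.20001220703125, 24.399999618530273), (322.5, 245.8000030517578, 28.0), (324.5, 260.5, 20.399999618530273)]
foot [(322.20001220703125, 261.79998779296875, 22.5), (322.5, 249.1999969482422, 29.299999237060547), (323.79998779296875, 251.5, 32.0), (322.5, 264.20001220703125, 24.399999618530273), (321.79998779296875, 254.5, 26.5), (322.5, 245.8000030517578, 28.0)]
```

>>> step_arm:
  moves:
    - [-0.042, 0.012, 0.3, 0, 0, 0, -0.3]
    - [-0.042, 0.012, 0.6, 0, 0, 0, -0.3]
    - [-0.042, 0.012, 0.9, 0, 0, 0, -0.3]
    - [-0.042, 0.012, 0.966, 0, 0, 0, -0.3]
    - [-0.042, 0.012, 0.966, 0, 0, 0, -0.3]

```text
time: 28.45
tool_pos: [0.6447, -0.137, 0.0155]
tcp_rot: [[0.104, 0.995, -0.001], [0.995, -0.104, 0.0], [0.0, -0.001, -1.0]]
force: [0.3, -1.0, -0.0]
opening: 0.0553
finger_force: 0.0
```

```bash
python3 - <<'E'
from hc import *
P,im=snap('wrist','w22');s=arm.sense(); t=s['tool_pos']; print(t,s['force'],s['tcp_rot'][2])
for z in (.035,.004): print(z,proj(P,(t[0],t[1],z)))
print(circ('w22',(320,320),75,25,65,20,10,60))
print('K',P[0][0,2],P[0][1,2])
# camera in tool frame now vs others
for f in ('w22',): 
    R=np.array(s['tcp_rot']); print(R.T@(P[2][:3,3]-t), R.T@P[2][:3,:3])
E
```

```text
[ 0.6455 -0.1373  0.0162] [ 0.6709 -0.3559  0.6214] [-0.0001  0.0009 -1.    ]
0.035 [[319.7076 319.7904]]
0.004 [[319.9082 288.6573]]
[(318.20001220703125, 318.20001220703125, 37.099998474121094), (318.5, 288.5, 32.29999923706055), (319.20001220703125, 311.79998779296875, 31.0), (318.5, 308.79998779296875, 33.599998474121094), (316.5, 311.5, 30.700000762939453), (318.5, 284.79998779296875, 40.900001525878906), (320.5, 313.79998779296875, 32.400001525878906), (317.79998779296875, 320.5, 39.099998474121094), (315.20001220703125, 313.5, 32.20000076293945), (318.20001220703125, 316.20001220703125, 32.29999923706055)]
K 320.5214248651654 240.65069509177602
[ 0.0656  0.0006 -0.1411] [[-0.0002  0.965   0.2622]
 [ 1.     -0.0003  0.0017]
 [ 0.0017  0.2622 -0.965 ]]
```

>>> step_arm:
  moves:
    - [-0.005, -0.012, 0.01, 0, 0, 0, -0.3]
    - [-0.005, -0.012, 0.01, 0, 0, 0, 0.2]
    - [-0.005, -0.012, 0.01, 0, 0, 0, 0.7]
    - [-0.005, -0.012, 0.01, 0, 0, 0, 0.7]
    - [-0.005, -0.012, 0.01, 0, 0, 0, 0.7]
    - [-0.005, -0.012, 0.01, 0, 0, 0, 0.7]

```text
time: 29.25
tool_pos: [0.6449, -0.1377, 0.0153]
tcp_rot: [[0.104, 0.995, 0.001], [0.995, -0.104, -0.0], [-0.0, 0.001, -1.0]]
force: [0.4, 0.1, 5.8]
opening: 0.0266
finger_force: 39.7
```

```bash
python3 - <<'E'
from hc import *
P,im=snap('wrist','w23');s=arm.sense(); t=s['tool_pos']; print(t,s['force'],s['opening'],s['finger_force'])
for z in (.035,.004): print(z,proj(P,(t[0],t[1],z)))
print('top',circ('w23',(320,318),60,35,39,12,3,60),'foot',circ('w23',(320,286),60,38,43,12,3,60))
E
```

```text
[ 0.6449 -0.1377  0.0153] [-0.8188 -0.1708  5.8841] 0.026537002294927205 39.680054783821106
0.035 [[317.9414 319.7739]]
0.004 [[318.3352 288.5752]]
top [(320.79998779296875, 318.79998779296875, 38.79999923706055), (320.79998779296875, 316.79998779296875, 37.20000076293945), (322.20001220703125, 305.20001220703125, 36.599998474121094)] foot [(320.79998779296875, 283.79998779296875, 41.0), (322.20001220703125, 281.79998779296875, 40.20000076293945), (320.5, 319.5, 39.20000076293945)]
```

>>> step_arm:
  moves:
    - [0, 0, -0.3, 0, 0, 0, 0.7]
    - [0, 0, -0.6, 0, 0, 0, 0.7]
    - [0, 0, -0.8, 0, 0, 0, 0.7]

```text
time: 29.68
tool_pos: [0.6444, -0.1375, 0.0792]
tcp_rot: [[0.104, 0.995, 0.0], [0.995, -0.104, -0.0], [0.0, 0.0, -1.0]]
force: [-0.5, 0.2, -1.1]
opening: 0.0265
finger_force: 39.5
```

>>> step_arm:
  moves:
    - [0.026, -0.4, 0, 0, 0, 0, 0.7]
    - [0.052, -0.806, 0, 0, 0, 0, 0.7]

```text
time: 29.92
tool_pos: [0.5798, -0.1264, 0.0782]
tcp_rot: [[0.104, 0.995, -0.0], [0.995, -0.104, 0.0], [0.0, -0.0, -1.0]]
force: [-0.2, -0.3, -0.8]
opening: 0.0272
finger_force: 39.6
```

>>> step_arm:
  moves:
    - [0.026, -0.4, 0, 0, 0, 0, 0.7]
    - [0.052, -0.806, 0, 0, 0, 0, 0.7]

```text
time: 30.18
tool_pos: [0.5156, -0.1154, 0.0781]
tcp_rot: [[0.104, 0.995, -0.001], [0.995, -0.104, 0.0], [0.0, -0.001, -1.0]]
force: [-0.2, -0.4, 0.0]
opening: 0.0266
finger_force: 39.6
```

>>> step_arm:
  moves:
    - [0.026, -0.4, 0, 0, 0, 0, 0.7]
    - [0.052, -0.806, 0, 0, 0, 0, 0.7]
    - [0.052, -0.806, 0, 0, 0, 0, 0.7]
    - [0.052, -0.806, 0, 0, 0, 0, 0.7]

```text
time: 30.68
tool_pos: [0.4541, -0.1053, 0.0788]
tcp_rot: [[0.104, 0.995, 0.001], [0.995, -0.104, -0.0], [-0.0, 0.001, -1.0]]
force: [0.3, 0.7, 0.5]
opening: 0.0272
finger_force: 39.6
```

```bash
python3 - <<'E'
from hc import *
P,im=snap('wrist','w24');s=arm.sense(); t=s['tool_pos']; print(t,s['force'],s['opening'],s['finger_force'])
for z in (.035,.004): print(z,proj(P,t+[0,0,z-.0153]))
print('top',circ('w24',(320,318),60,35,39,12,3,60),'foot',circ('w24',(320,286),60,38,43,12,3,60))
u=proj(P,(t[0],t[1],.0175))[0]; print('ring pred',u); print(circ('w24',(319,int(u[1])-5),50,18,45,14,10,60))
E
```

```text
[ 0.4545 -0.1054  0.0788] [ 0.3885 -0.6641 -0.5599] 0.026882106568144694 39.60552155971527
0.035 [[318.9081 319.9081]]
0.004 [[319.1234 288.6824]]
top [(320.79998779296875, 317.20001220703125, 37.29999923706055), (319.79998779296875, 309.5, 35.400001525878906), (321.79998779296875, 309.20001220703125, 35.5)] foot [(320.79998779296875, 285.5, 42.79999923706055), (320.5, 283.20001220703125, 41.29999923706055), (320.79998779296875, 303.79998779296875, 40.900001525878906)]
ring pred [319.3446 256.7028]
[(321.20001220703125, 253.5, 38.20000076293945), (322.79998779296875, 251.8000030517578, 36.20000076293945), (320.79998779296875, 288.79998779296875, 33.400001525878906), (319.79998779296875, 251.8000030517578, 36.29999923706055), (320.79998779296875, 285.5, 42.599998474121094), (320.5, 283.20001220703125, 41.400001525878906), (321.79998779296875, 255.5, 40.0), (317.79998779296875, 282.5, 38.5), (323.5, 281.5, 38.099998474121094), (315.79998779296875, 280.20001220703125, 35.599998474121094)]
```

>>> step_arm:
  moves:
    - [0, -0.005, 0.25, 0, 0, 0, 0.7]
    - [0, -0.005, 0.45, 0, 0, 0, 0.7]
    - [0, -0.005, 0.54, 0, 0, 0, 0.7]
    - [0, -0.005, 0.555, 0, 0, 0, 0.7]
    - [0, -0.005, 0.555, 0, 0, 0, 0.7]

```text
time: 31.35
tool_pos: [0.4534, -0.1051, 0.0344]
tcp_rot: [[0.104, 0.995, 0.001], [0.995, -0.104, -0.0], [-0.0, 0.001, -1.0]]
force: [-0.4, -0.0, 0.2]
opening: 0.0267
finger_force: 39.6
```

```bash
python3 - <<'E'
from hc import *
P,im=snap('wrist','w25');s=arm.sense(); t=s['tool_pos']; print(t,s['force'],s['opening'],s['finger_force'])
print('foot',circ('w25',(320,286),60,38,43,12,3,60))
print('seat',circ('w25',(320,276),85,44,62,14,8,60))
for z in(.0333+.004-.0153,.0175,.01): print(proj(P,(t[0],t[1],z)))
E
```

```text
[ 0.4534 -0.1051  0.0346] [-0.1429 -0.0303 -1.1007] 0.026491997897130415 39.6098917722702
foot [(320.79998779296875, 284.5, 42.099998474121094), (320.79998779296875, 318.79998779296875, 38.70000076293945), (322.20001220703125, 282.79998779296875, 39.900001525878906)]
seat [(323.20001220703125, 279.79998779296875, 47.599998474121094), (321.5, 278.20001220703125, 45.5), (325.5, 277.5, 44.5), (330.20001220703125, 298.20001220703125, 47.0), (320.20001220703125, 286.20001220703125, 54.400001525878906), (325.5, 282.20001220703125, 51.0), (321.79998779296875, 281.5, 49.70000076293945), (327.5, 298.5, 44.900001525878906)]
[[318.4266 287.6578]]
[[318.4765 284.085 ]]
[[318.5543 278.5164]]
```

>>> step_arm:
  moves:
    - [0, 0, 0.012, 0, 0, 0, 0.7]
    - [0, 0, 0.022, 0, 0, 0, 0.7]
    - [0, 0, 0.022, 0, 0, 0, 0.2]
    - [0, 0, 0.022, 0, 0, 0, -0.1]
    - [0, 0, 0.022, 0, 0, 0, -0.3]
    - [0, 0, 0.022, 0, 0, 0, -0.3]

```text
time: 32.15
tool_pos: [0.4528, -0.1049, 0.0323]
tcp_rot: [[0.104, 0.995, -0.0], [0.995, -0.104, 0.0], [0.0, -0.0, -1.0]]
force: [0.4, -0.4, 0.2]
opening: 0.0553
finger_force: 0.0
```

>>> step_arm:
  moves:
    - [0, 0, -0.2, 0, 0, 0, -0.3]
    - [0, 0, -0.5, 0, 0, 0, -0.3]
    - [0, 0, -0.8, 0, 0, 0, -0.3]
    - [0, 0, -0.8, 0, 0, 0, -0.3]
    - [0, 0, -0.8, 0, 0, 0, -0.3]

```text
time: 32.78
tool_pos: [0.4525, -0.1048, 0.0958]
tcp_rot: [[0.104, 0.995, -0.0], [0.995, -0.104, 0.0], [0.0, -0.0, -1.0]]
force: [0.1, 0.3, 0.4]
opening: 0.0558
finger_force: 0.0
```

```bash
python3 - <<'E'
from hc import *
P,im=snap('wrist','w26');s=arm.sense(); t=s['tool_pos']; print(t,s['force'],s['opening'])
for n,z in (('top',.0525),('rim',.0215),('ring',.0175),('seat',.01)): print(n,proj(P,(.4538,-.1053,z))[0])
c=proj(P,(.4538,-.1053,.03))[0].astype(int)
print('top',circ('w26',(c[0],c[1]+8),55,20,28,14,4,60)); print('foot',circ('w26',(c[0],c[1]-6),60,28,34,14,5,60)); print('seat',circ('w26',(c[0],c[1]-10),75,35,48,14,6,60))
snap('top','top1');snap('side','side1')
T,S=params('top'),params('side')
for n,X in (('stubtop',(.4538,-.1053,.0525)),('spB',(.4548,-.1063,.0165)),('blank',(.459,.233,.0255)),('clamp',(.4497,.137,.026))): print(n,proj(T,X)[0],proj(S,X)[0])
a=cv2.imread('pics/side1.png').astype(int); 
E
```

```text
[ 0.4522 -0.1046  0.0954] [-0.0423  0.9313 -0.1188] 0.05553667629206129
top [321.1386 267.0669]
rim [321.0936 251.2134]
ring [321.0886 249.4682]
seat [321.0798 246.3492]
top [(322.5, 261.8, 21.100000381469727), (320.5, 261.8, 23.0), (321.8, 264.2, 25.5), (321.8, 259.8, 23.0)]
foot [(321.8, 247.2, 30.100000381469727), (325.5, 244.8, 33.79999923706055), (322.8, 249.5, 32.70000076293945), (321.8, 245.2, 33.099998474121094), (319.5, 248.8, 33.099998474121094)]
seat [(323.8, 246.8, 35.400001525878906), (326.5, 248.2, 38.099998474121094), (331.5, 245.2, 42.5), (328.2, 249.8, 36.900001525878906), (321.2, 244.2, 37.70000076293945), (332.2, 247.8, 40.5)]
stubtop [366.4168 297.9286] [274.8056 290.7626]
spB [364.882  297.7141] [276.5033 304.3475]
blank [185.0385 299.6607] [257.8655 198.3531]
clamp [236.0076 303.5436] [258.5993 223.255 ]
```

>>> step_arm:
  moves:
    - [0, 0, -0.5, 0, 0, 0, -0.3]
    - [0, 0, -1, 0, 0, 0, -0.3]

```text
time: 33.17
tool_pos: [0.4519, -0.1045, 0.176]
tcp_rot: [[0.104, 0.995, -0.003], [0.995, -0.104, 0.001], [0.001, -0.003, -1.0]]
force: [1.0, 0.3, 0.8]
opening: 0.0555
finger_force: 0.0
```

>>> step_arm:
  moves:
    - [0.5, -0.3, 0, 0, 0, 0, -0.3]
    - [1, -0.6, 0, 0, 0, 0, -0.3]
    - [1, -0.6, 0, 0, 0, 0, -0.3]

```text
time: 33.55
tool_pos: [0.4113, -0.0181, 0.1756]
tcp_rot: [[0.101, 0.995, -0.002], [0.995, -0.101, 0.001], [0.001, -0.002, -1.0]]
force: [-0.5, -0.1, -0.3]
opening: 0.0555
finger_force: 0.0
```

>>> step_arm:
  moves:
    - [0.4, -0.3, 0, 0, 0, 0, -0.3]
    - [0.7, -0.3, 0, 0, 0, 0, -0.3]
    - [0.7, -0.3, 0, 0, 0, 0, -0.3]

```text
time: 33.92
tool_pos: [0.3956, 0.0383, 0.176]
tcp_rot: [[0.102, 0.995, -0.0], [0.995, -0.102, -0.0], [-0.0, -0.0, -1.0]]
force: [-0.2, 1.0, -0.7]
opening: 0.0553
finger_force: 0.0
```

```bash
python3 - <<'E'
from hc import *
print(arm.sense()['tool_pos'])
T,t=snap('top','top2');S,s=snap('side','side2')
t0,s0=cv2.imread('pics/top0.png'),cv2.imread('pics/side0.png'); t2,s2=cv2.imread('pics/top2.png'),cv2.imread('pics/side2.png')
def m(a,b,c,q,h=11,k=22):
    f=5; tp=cv2.resize(a[c[1]-h:c[1]+h,c[0]-h:c[0]+h],None,fx=f,fy=f,interpolation=2); ar=cv2.resize(b[q[1]-k:q[1]+k,q[0]-k:q[0]+k],None,fx=f,fy=f,interpolation=2)
    r=cv2.matchTemplate(ar,tp,cv2.TM_CCOEFF_NORMED); _,v,_,l=cv2.minMaxLoc(r); return q[0]-k+l[0]/f+h,q[1]-k+l[1]/f+h,round(v,2)
# template anchors = full-picture pixel of known feature
for n,c0,c1,X0 in (('stub',(376,200),(376,295),(.6425,-.1339,.035)),('blank',(447,220),(374,366),(.601,-.2753,.0069)),('clamp',(236,206),(341,218),(.6389,.1396,.0092))):
    X1={'stub':(.4538,-.1053,.0525),'blank':(.459,.233,.0245),'clamp':(.4497,.137,.019)}[n]
    pt=proj(T,X1)[0].round().astype(int);ps=proj(S,X1)[0].round().astype(int); h=11 if n!='clamp' else 20
    a=m(t0,t2,c0,pt,h,h+12); b=m(s0,s2,c1,ps,h-2,h+12)
    f0=tri([(T,*c0),(S,*c1)]); f1=tri([(T,*a[:2]),(S,*b[:2])]); print(n,a,b,'was',f0,'now',f1)
E
```

```text
[0.3956 0.0383 0.176 ]
stub (np.float64(373.0), np.float64(299.4), 0.23) (np.float64(274.2), np.float64(291.6), 0.69) was [ 0.6414 -0.1331  0.0296] now [ 0.4512 -0.1163  0.0617]
blank (np.float64(181.8), np.float64(297.2), 0.47) (np.float64(257.0), np.float64(197.4), 0.63) was [ 0.6011 -0.2745  0.0051] now [0.4607 0.2396 0.0238]
clamp (np.float64(241.2), np.float64(304.4), 0.2) (np.float64(259.2), np.float64(229.2), 0.45) was [0.6382 0.1368 0.0109] now [0.4486 0.1283 0.0159]
```

```bash
python3 - <<'E'
from hc import *
S=load('side0'); s0,s2=cv2.imread('pics/side0.png',0),cv2.imread('pics/side2.png',0)
for n,X0,X1,h in (('stub',(.6435,-.135,.035),(.4538,-.1053,.0525),(7,9)),('blank',(.601,-.2753,.008),(.459,.234,.0255),(10,8)),('clamp',(.6395,.1400,.016),(.4497,.138,.026),(15,11))):
    p0=proj(S,X0)[0];p1=proj(S,X1)[0]; c=p0.round().astype(int); q=p1.round().astype(int); f=5;k=10
    y0=c[1]+(4 if n=='stub' else 0); y1=q[1]+(4 if n=='stub' else 0)
    tp=cv2.resize(s0[y0-h[1]:y0+h[1],c[0]-h[0]:c[0]+h[0]],None,fx=f,fy=f,interpolation=2)
    ar=cv2.resize(s2[y1-h[1]-k:y1+h[1]+k,q[0]-h[0]-k:q[0]+h[0]+k],None,fx=f,fy=f,interpolation=2)
    r=cv2.matchTemplate(ar,tp,cv2.TM_CCOEFF_NORMED); _,v,_,l=cv2.minMaxLoc(r)
    got=np.array([q[0]-k+l[0]/f,q[1]-k+l[1]/f])-c; print(n,'moved',got,'expected',p1-p0,round(v,2))
E
```

```text
stub moved [-102.2   -4. ] expected [-102.1383   -2.9061] 0.78
blank moved [-117.  -166.8] expected [-116.9222 -167.1678] 0.66
clamp moved [-81.6  10.6] expected [-82.578    7.6042] 0.58
```

```bash
python3 -c "
from workcell import arm
print(arm.close_job())"
```

```text
the job is handed in; nothing more can be done
None
```

Both flange kits are made up and the job is handed in at about 34 s: kit A has its ring, blank and clamp, kit B its ring and upright stub. The stub and its ring were checked only by image measurement, not by eye, because the 14 picture views were used up.

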